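# Sort the setting-up things back into their trays

## Task

Sort the handful of setting-up things on the bench back into the wooden trays: one V block in each of the two bays of the slim tray, the loupe in the round dish, and the two dressing stones in the broad tray, the longer stone in its longer bay and the shorter stone in its shorter bay. Each thing must end up flat on the floor of its place, the same way up as it is now.

Things in the scene. Friction and masses are not known exactly. Their poses are not given: they have to be found in the camera images.
- block_a: A ground steel V block, 55 mm along its own x (the V groove in its top runs along x), 36 mm wide in y (take it across these sides, near its middle), 32 mm high, 0.42 kg; origin at the centre of its underside. The two V blocks are alike and either may go in either bay.
- block_b: The other ground steel V block, 55 mm along its own x (the V groove in its top runs along x), 36 mm wide in y (take it across these sides, near its middle), 32 mm high, 0.42 kg; origin at the centre of its underside. The two V blocks are alike and either may go in either bay.
- long_stone: the longer dressing stone (a green-grey oil stone stick), 100 mm along its own y, 25 mm wide in x (take it across the width), 13 mm high, slightly hollowed on top; lies flat on the bench; origin at the centre of its underside.
- short_stone: the shorter dressing stone (a brown oil stone stick), 85 mm along its own y, 20 mm wide in x (take it across the width), 12 mm high; lies flat on the bench; origin at the centre of its underside.
- loupe_1: a black round loupe standing upright, widest diameter 41 mm, 36 mm high, with its glass on top; take it across the barrel; origin at the centre of its underside.
- block_tray: fixed slim wooden tray for the V blocks, 74 (x) by 175 (y) mm; floor 4 mm up; walls 5 mm thick, tops 14 mm up. A partition across its middle makes two equal bays, each 64 mm in x by 80 mm in y, centres (0, 42.5) and (0, -42.5) mm. Each takes one V block, its length along the tray's y. Origin: centre of the underside.
- stone_tray: fixed broad wooden tray, 140 (x) by 167 (y) mm; floor 4 mm up; walls and partition 5 mm thick, tops 12 mm up. Two bays 76 mm wide in y, their length along x: longer bay at +y, 130 mm long, centre (0, 40.5) mm; shorter bay at -y, 102 mm long, centre (-14, -40.5) mm, a wooden block fills its +x end. Stones lie along x; 25 mm is left beside each: open the gripper only 10-20 mm to let go. Origin: underside centre.
- dish: fixed round shallow wooden dish for the loupe, 76 mm outside and 66 mm inside diameter, cork floor 4 mm above the bench, rim top 12 mm above the bench; origin at the centre of its underside.
Mind the look-alikes: they are no part of the job. What is shaped like the block_b but green or turquoise is not meant.

How it is judged:
By the outcome, as a careful person would: the job done as asked, in the order asked, and still so for the second after the job is handed in, with the robot touching nothing.
It also fails if it takes over 99 s, if anything falls off the work surface, if the arm or the gripper's body presses on something with over 40 N, if the wrist force passes 120 N, or if a joint passes its speed limit or range.

## Robot

A 6-joint arm with a two-finger parallel gripper is mounted at the origin on a cart in front of the work surface, level with it; the furniture and walls round the work are solid. World frame = base frame: x ahead of the robot, y to its left, z up, the work surface at z = 0. Lengths are in m, angles in rad, forces in N, time in s.
With the tool pointing down it reaches from about 0.3 to 0.875 m from the base axis. Payload 6.4 kg.
Tool frame: the origin (TCP) lies at the very end of the fingers, on their centre line; the grasp point (between the pads) lies tcp_to_grasp behind it (tcp_to_grasp is the distance from the TCP to the grasp point, in m); z points along the fingers, y is the direction in which the jaws open and shut (so a half turn about z gives the same grasp; the last joint's range is limited). The gripper opens to 85 mm and grips with 20 to 120 N. Pads are 22 mm wide; open, the fingers measure 114 mm over their backs; the gripper's body (76 mm by 85 mm) begins 54 mm behind the grasp point. The pads swing forward as they close: fully open they stand 13 mm farther back than shut.
Start: joints at [0.908, 0.181, 1.607, -0, 1.354, -0.206], TCP at [0.254, 0.516, 0.231] pointing down, gripper open.
Joint ranges: [-2.99, 2.99], [-0.89, 2.07], [0.3, 2.58], [-1.14, 4.28], [0, 2.63], [-3.12, 3.12]. Speed limits (rad/s): [2.57, 2.57, 3.01, 3.14, 3.14, 3.14].

## Interface

Orientations are given as a unit quaternion [w, x, y, z].
In Python, from bench import get_obs, camera, hand_in, tcp_to_grasp gives the robot as it stands.
- The arm moves only by the shell command python3 -m inch 'ROWS' [OPENING]. ROWS is JSON, a list of rows, each an object with "delta_pos": the shift along the tool's x, y, z in cm, a list of three; "rotation": the turn, a rotation vector about the tool's x, y, z in rad, a list of three. In form: [{"delta_pos": [x, y, z], "rotation": [rx, ry, rz]}, ...]. A call has 1 to 10 rows; each row shifts and turns the commanded pose from where the row before left it, along the tool's axes as they then stand; what a row does not reach is not made up. A row lasts 1/10 s, in which the tool goes at most 50 mm and 8.59 degrees, less where a joint would pass 70% of its speed; a pose out of reach is approached as far as the arm can. A call is refused whole if a number of a shift passes 5 or a number of a turn 0.15, either way. A call with a gripper value outside its range is refused whole. OPENING is the finger opening in cm, from 0 to 8.54, set as the call begins (- or left out, the last holds). The fingers move at their own pace and stop on an object; the grip force is fixed at half the most. Time passes only in rows, so rows that do not move let the fingers close. It gives the time, the measured TCP pose, the force and the opening at its end, in the units of the state.
- get_obs(): the state, without advancing time (a new reading comes with each control period).
- camera(name): name is "side" or "top" or "wrist"; returns a dict with "color" (420x560x3 uint8, red, green, blue), "vfov" (degrees; the focal length in pixels is half the picture's height over the tangent of half this angle, whatever the lens; pixels are square), "cx", "cy" (the principal point, pixels), "eye" and "orientation" of the camera in the world; the wrist camera has in their place "T_tool_cam" (4x4, takes a point from camera to tool coordinates, whose origin is the TCP and whose axes are the flange's). Camera axes: x right, y down, z forward; pixel columns grow to the right and rows downward; lengths in m; the calibration is good to about 2 mm. The wrist camera is an equidistant fisheye: a pixel r from the principal point sees the ray r / f radians off the axis. A picture is of the moment at which its call begins: read the wrist's pose just before it. There is no depth.
- hand_in(): hands the job in, once; it reports no verdict.
The state is a dict: "time_s": time; "q": joint angles; "dq": joint speeds; "joint_efforts": joint torques, N m; "eef_pos": TCP position; "eef_rot": TCP orientation; "wrist_force": force on the tool from outside, world axes, zero at the start; "torque": the same for the moment, N m; "opening": opening from 0.0 (shut) to 1.0 (fully open).
Only numpy, scipy, OpenCV 4.12 (cv2) and the standard library are available. Lean on these libraries where they do the work, as an engineer would, in place of code of your own. Each camera call takes 0.05 s, during which the arm holds its last target.

## Working session

There is one attempt and no reset: what is moved stays moved. The work goes in short steps, Python scripts to look and compute and a shell command to move; the robot and the scene stay as the last step left them, time stands still between calls to the robot, and variables do not carry over. Pictures are saved under pics/ and viewed, and the job is handed in when it is done.

```bash
mkdir -p pics; ls; python3 - <<'E'
from bench import get_obs,camera,tcp_to_grasp
import cv2
o=get_obs();print({k:o[k] for k in('time_s','eef_pos','eef_rot','opening','wrist_force')});print(tcp_to_grasp)
for n in('top','side','wrist'):
    c=camera(n);cv2.imwrite(f'pics/{n}0.png',c['color'][:,:,::-1]);print(n,{k:v for k,v in c.items() if k!='color'})
E
```

```text
pics
{'time_s': 0.0, 'eef_pos': array([0.25325627, 0.51559366, 0.23035254]), 'eef_rot': array([-3.88025283e-04,  2.26414266e-01,  9.74030673e-01, -8.22559575e-04]), 'opening': 1.002171840109739, 'wrist_force': array([-0.77551768, -0.53314339, -0.62702389])}
0.0187
top {'vfov': 45.0827322675604, 'cx': 277.6941345053568, 'cy': 204.86990390518767, 'eye': array([ 0.33633287, -0.0231259 ,  1.28454979]), 'orientation': array([-0.03489793,  0.71688471, -0.69486724,  0.04492183])}
side {'vfov': 44.01198982902581, 'cx': 281.2183807473415, 'cy': 215.0826527108772, 'eye': array([1.03103452, 0.19624403, 1.17505559]), 'orientation': array([-0.13827119,  0.54478351,  0.8038728 , -0.1946292 ])}
wrist {'vfov': 65.70646984690485, 'cx': 278.02519340422714, 'cy': 210.11367376727978, 'T_tool_cam': array([[-5.50317255e-05, -9.59127857e-01, -2.82973055e-01,
         7.21702511e-02],
       [ 9.99999998e-01, -4.59764964e-05, -3.86410886e-05,
         4.80439849e-04],
       [ 2.40516349e-05, -2.82973057e-01,  9.59127858e-01,
        -1.42390719e-01],
       [ 0.00000000e+00,  0.00000000e+00,  0.00000000e+00,
         1.00000000e+00]])}
```

View pics/top0.png

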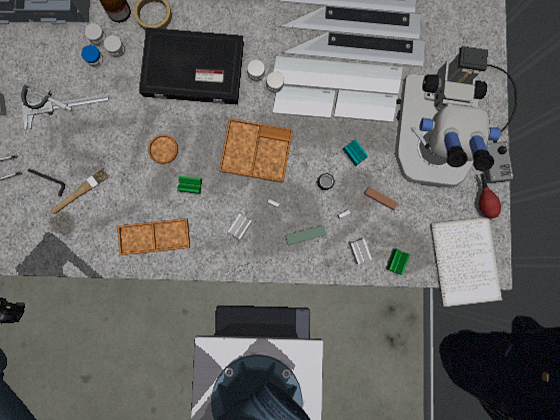

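View pics/side0.png

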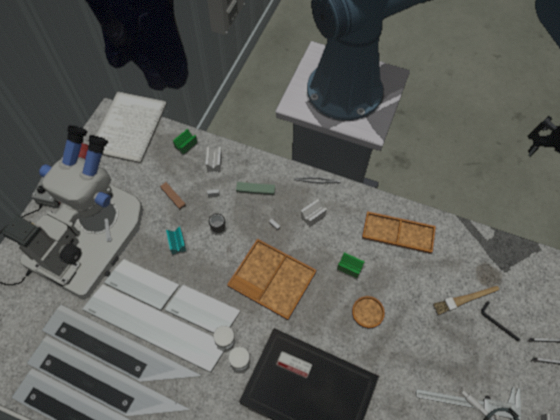

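View pics/wrist0.png

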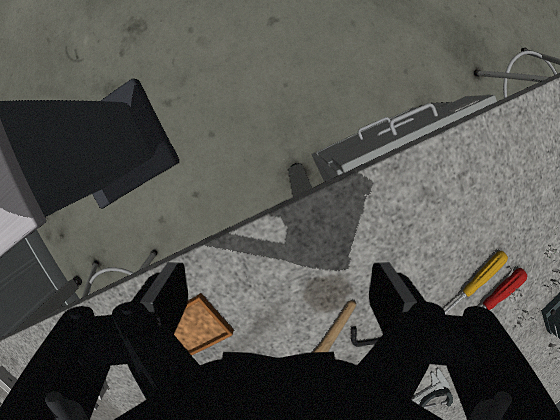

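```bash
cat > h.py <<'E'
import numpy as np,cv2
from bench import get_obs,camera
from scipy.spatial.transform import Rotation as R
def quat(q): return R.from_quat([q[1],q[2],q[3],q[0]])
def f_of(c): return 210/np.tan(np.radians(c['vfov'])/2)
def cast(c,uv,z,obs=None):
    uv=np.atleast_2d(np.asarray(uv,float)); f=f_of(c)
    d=(uv-[c['cx'],c['cy']])/f
    if 'eye' in c:
        r=np.c_[d,np.ones(len(d))]; Rm=quat(c['orientation']).as_matrix(); e=np.array(c['eye'])
    else:
        th=np.hypot(*d.T); s=np.where(th>1e-9,np.sin(th)/np.maximum(th,1e-9),1)
        r=np.c_[d*s[:,None],np.cos(th)]
        T=np.eye(4);T[:3,:3]=quat(obs['eef_rot']).as_matrix();T[:3,3]=obs['eef_pos']
        T=T@c['T_tool_cam'];Rm=T[:3,:3];e=T[:3,3]
    w=r@Rm.T
    return (e+w*((z-e[2])/w[:,2])[:,None])[:,:2]
def wproj(c,P,obs):
    T=np.eye(4);T[:3,:3]=quat(obs['eef_rot']).as_matrix();T[:3,3]=obs['eef_pos']
    T=np.linalg.inv(T@c['T_tool_cam']);p=np.atleast_2d(P)@T[:3,:3].T+T[:3,3]
    th=np.arctan2(np.hypot(p[:,0],p[:,1]),p[:,2]);ph=np.arctan2(p[:,1],p[:,0])
    f=f_of(c);return np.c_[c['cx']+f*th*np.cos(ph),c['cy']+f*th*np.sin(ph)]
def tool():
    o=get_obs();Rm=quat(o['eef_rot']).as_matrix()
    return o,Rm
def go(x,y,z,jaw=None):
    """shift in tool cm, to TCP xyz; jaw=world angle deg of jaw axis (tool y): turn needed about tool z"""
    o,Rm=tool(); d=Rm.T@(np.array([x,y,z])-o['eef_pos'])*100
    print('t',round(o['time_s'],2),'tcp',np.round(o['eef_pos'],4),'tilt',np.round(Rm[:,2],3))
    print('shift cm tool',np.round(d,2))
    a=np.degrees(np.arctan2(Rm[1,1],Rm[0,1]));print('jaw now',round(a,1))
    if jaw is not None:
        t=(jaw-a+90)%180-90; print('turn about tool z: rad',round(-np.radians(t),3),' then q6',round(o['q'][5],2))
E
python3 - <<'E'
from h import *
c=camera('top');im=c['color'][:,:,::-1]
cv2.imwrite('pics/topcrop.png',cv2.resize(im[110:290,100:430],None,fx=2.4,fy=2.4,interpolation=cv2.INTER_CUBIC))
for n,p,z in [('blk1',(240,225),.03),('blk2',(361,250),.03),('long',(306,235),.013),('short',(381,198),.012),('loupe',(326,181),.036),('dish',(163,149),.012),('btray',(154,236),.014),('stray',(256,150),.012)]:print(n,cast(c,p,z))
E
```

```text
blk1 [[0.42564956 0.0532071 ]]
blk2 [[ 0.37306369 -0.24847362]]
long [[ 0.40689675 -0.11245516]]
short [[ 0.50695988 -0.30115268]]
loupe [[ 0.54214924 -0.15764672]]
dish [[0.61509515 0.25818786]]
btray [[0.39249764 0.26781283]]
stray [[0.62053173 0.0208253 ]]
```

View pics/topcrop.png

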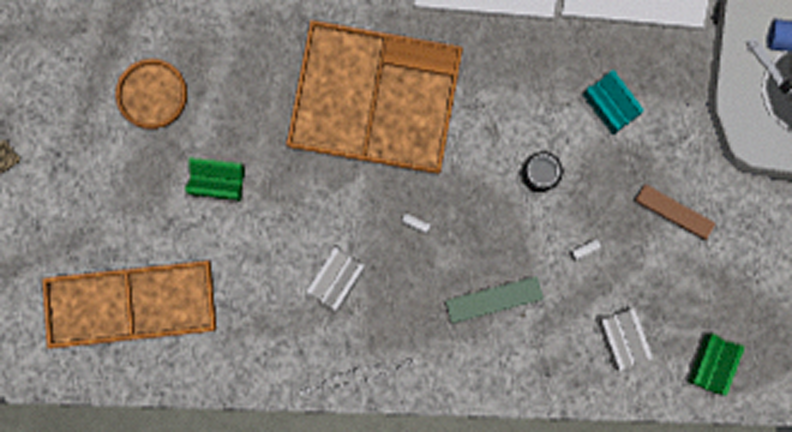

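The silver V blocks sit at top-view pixels (240,225) and (361,250). The look-alikes I'm rejecting are the greens at (190,185) and (399,261) and the turquoise at (356,152). The loupe is at (326,181). The long stone is the green-grey one at (306,235) and the short stone the brown one at (381,198). The small white pieces at (273,203) and (344,213) are clutter. In the crop the chosen ones match the description. The stone tray's filler block is on its far side, so its +x points away from the robot and the longer bay (+y) is on the left.

Next I'll measure the poses from both fixed cameras.

```bash
cat > m.py <<'E'
from h import *
# rough world centres, height of top, search radius
things={'blk1':((.426,.053),.032,.05),'blk2':((.373,-.248),.032,.05),'long':((.407,-.112),.013,.075),'short':((.507,-.301),.012,.065),'loupe':((.542,-.158),.036,.04),
'dish':((.615,.258),.012,.06),'btray':((.392,.268),.014,.125),'stray':((.62,.021),.012,.135)}
def proj(c,P):
    Rm=quat(c['orientation']).as_matrix();p=(np.atleast_2d(P)-c['eye'])@Rm;f=f_of(c)
    return p[:,:2]/p[:,2:]*f+[c['cx'],c['cy']]
def mask(n,rgb):
    h,s,v=[x.astype(int) for x in cv2.split(cv2.cvtColor(rgb,cv2.COLOR_RGB2HSV))]
    if n.startswith('blk'): return (v>185)&(s<30)
    if n=='long': return (h>45)&(h<90)&(s>35)&(v>60)
    if n=='short': return (h<14)&(s>60)
    if n=='loupe': return v<60
    return (h<20)&(s>95)
def run(cams=('top','side'),names=things):
  for cn in cams:
    c=camera(cn);rgb=c['color']
    for n in names:
        (x,y),z,r=things[n]
        c0=proj(c,[x,y,z])[0];rp=np.max(np.abs(proj(c,[[x+r,y,z],[x,y+r,z]])-c0))
        m=mask(n,rgb).astype(np.uint8);k=np.zeros_like(m);cv2.circle(k,tuple(int(round(t)) for t in c0),int(rp),1,-1);m&=k
        m=cv2.morphologyEx(m,cv2.MORPH_CLOSE,np.ones((5,5)))
        cs,_=cv2.findContours(m,cv2.RETR_EXTERNAL,cv2.CHAIN_APPROX_NONE)
        ct=max(cs,key=cv2.contourArea)[:,0].astype(float)
        w=cast(c,ct,z).astype(np.float32)
        if n in('dish','loupe'):
            (cc),rad=cv2.minEnclosingCircle(w);e=cv2.fitEllipse(w);print(cn,n,np.round(e[0],4),'diam',np.round(e[1],4))
        else:
            (cc,wh,a)=cv2.minAreaRect(w)
            if wh[0]<wh[1]: wh=wh[::-1];a+=90
            print(cn,n,np.round(cc,4),'LxW',np.round(wh,4),'long axis deg',round((a+90)%180-90,1))
if __name__=='__main__': run()
E
python3 m.py
```

```text
top blk1 [0.4238 0.0549] LxW [0.0527 0.0345] long axis deg -31.4
top blk2 [ 0.367  -0.2391] LxW [0.0519 0.0153] long axis deg 21.2
top long [ 0.4082 -0.1111] LxW [0.0984 0.0248] long axis deg -73.7
top short [ 0.507  -0.3013] LxW [0.0857 0.0219] long axis deg 62.3
top loupe [ 0.5419 -0.1566] diam [0.0378 0.0409]
top dish [0.616  0.2593] diam [0.0729 0.0746]
top btray [0.3915 0.2693] LxW [0.176  0.0743] long axis deg -82.1
top stray [0.6216 0.0217] LxW [0.1667 0.1409] long axis deg 81.8Traceback (most recent call last):
  File "m.py", line 32, in <module>
    if __name__=='__main__': run()
                             ~~~^^
  File "m.py", line 24, in run
    ct=max(cs,key=cv2.contourArea)[:,0].astype(float)
       ~~~^^^^^^^^^^^^^^^^^^^^^^^^
ValueError: max() iterable argument is empty
```

```bash
sed -i "s/(v>185)&(s<30)/(v>150)\&(s<30)/; s/max(cs,key=cv2.contourArea)\[/max(cs,key=cv2.contourArea)[/" m.py
sed -i "s/        ct=max/        if not cs: print(cn,n,'none'); continue\n        ct=max/" m.py
python3 m.py
python3 - <<'E'
from h import *
c=camera('side');im=c['color'][:,:,::-1]
cv2.imwrite('pics/sidecrop.png',cv2.resize(im[110:330,150:450],None,fx=2.6,fy=2.6,interpolation=cv2.INTER_CUBIC))
print(get_obs()['time_s'])
E
```

```text
top blk1 [0.4327 0.0645] LxW [0.0796 0.0767] long axis deg 2.1
top blk2 [ 0.3666 -0.2432] LxW [0.0931 0.0804] long axis deg 58.5
top long [ 0.4086 -0.111 ] LxW [0.0984 0.0242] long axis deg -73.8
top short [ 0.5071 -0.3007] LxW [0.0852 0.0223] long axis deg 61.9
top loupe [ 0.5445 -0.1597] diam [0.0387 0.05  ]
top dish [0.616  0.2593] diam [0.0729 0.0746]
top btray [0.3915 0.2693] LxW [0.176  0.0739] long axis deg -82.2
top stray [0.6212 0.0218] LxW [0.1666 0.1401] long axis deg 81.7
side blk1 [0.4331 0.0653] LxW [0.0542 0.0107] long axis deg -33.5
side blk2 [ 0.3723 -0.236 ] LxW [0.0603 0.0157] long axis deg 20.8
side long [ 0.4126 -0.1093] LxW [0.0953 0.0249] long axis deg -73.6
side short [ 0.5115 -0.2983] LxW [0.0873 0.0206] long axis deg 63.6
side loupe [ 0.5606 -0.1437] diam [0.0305 0.0329]
side dish [0.6195 0.261 ] diam [0.0723 0.074 ]
side btray [0.3957 0.2716] LxW [0.1736 0.077 ] long axis deg -82.0
side stray [0.6244 0.0238] LxW [0.1665 0.1412] long axis deg 81.5
0.45
```

View pics/sidecrop.png

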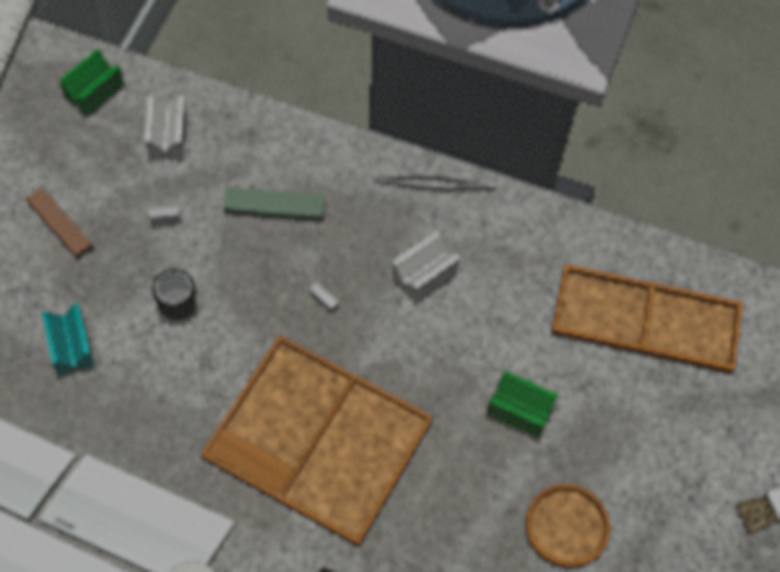

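```bash
python3 - <<'E'
from h import *
go(.424,.055,.15,58)
E
```

```text
t 0.45 tcp [0.2536 0.516  0.2312] tilt [-0. -0. -1.]
shift cm tool [-35.63 -33.86   8.12]
jaw now 63.8
turn about tool z: rad 0.102  then q6 -0.21
```

```bash
python3 -m inch '[{"delta_pos":[-1.5,-1.4,0],"rotation":[0,0,0]},{"delta_pos":[-3.3,-3.1,0.8],"rotation":[0,0,0.05]},{"delta_pos":[-3.3,-3.1,0.8],"rotation":[0,0,0.05]},{"delta_pos":[-3.3,-3.1,0.8],"rotation":[0,0,0]},{"delta_pos":[-3.3,-3.1,0.8],"rotation":[0,0,0]},{"delta_pos":[-3.3,-3.1,0.8],"rotation":[0,0,0]},{"delta_pos":[-3.3,-3.1,0.8],"rotation":[0,0,0]},{"delta_pos":[-3.3,-3.1,0.8],"rotation":[0,0,0]},{"delta_pos":[-3.3,-3.1,0.8],"rotation":[0,0,0]},{"delta_pos":[-3.3,-3.1,0.8],"rotation":[0,0,0]}]' 6.5
python3 -m inch '[{"delta_pos":[-3.0,-2.9,0.8],"rotation":[0,0,0]},{"delta_pos":[-1.3,-1.6,0.1],"rotation":[0,0,0]},{"delta_pos":[0,0,0],"rotation":[0,0,0]},{"delta_pos":[0,0,0],"rotation":[0,0,0]},{"delta_pos":[0,0,0],"rotation":[0,0,0]}]'
cat > w.py <<'E'
import sys
from h import *
o=get_obs();c=camera('wrist');n=sys.argv[1];im=c['color'][:,:,::-1].copy()
np.savez(f'pics/{n}.npz',im=im,pos=o['eef_pos'],rot=o['eef_rot'],**{k:v for k,v in c.items() if k!='color'})
cv2.imwrite(f'pics/{n}.png',im);print(o['time_s'],o['eef_pos'],o['q'][5])
E
cat >> h.py <<'E'
def load(n):
    d=np.load(f'pics/{n}.npz');return {k:d[k] for k in('vfov','cx','cy','T_tool_cam')},{'eef_pos':d['pos'],'eef_rot':d['rot']},d['im']
E
python3 w.py w1; python3 -c "
from h import *
go(.424,.055,.15,58)"
```

```text
time_s: 1.45
eef_pos: [0.3724, 0.1034, 0.1594]
eef_rot: [0.001, 0.275, 0.962, 0.0]
wrist_force: [0.8, -0.8, -0.0]
opening: 0.76
time_s: 1.95
eef_pos: [0.3847, 0.045, 0.1504]
eef_rot: [0.0, 0.274, 0.962, 0.0]
wrist_force: [-0.6, -0.7, -0.3]
opening: 0.765
1.95 [0.38467599 0.04503467 0.15041627] -1.2078610489941173
t 2.0 tcp [0.3847 0.0452 0.1504] tilt [ 0.  0. -1.]
shift cm tool [-2.83  2.91  0.04]
jaw now 58.2
turn about tool z: rad 0.003  then q6 -1.21
```

View pics/w1.png

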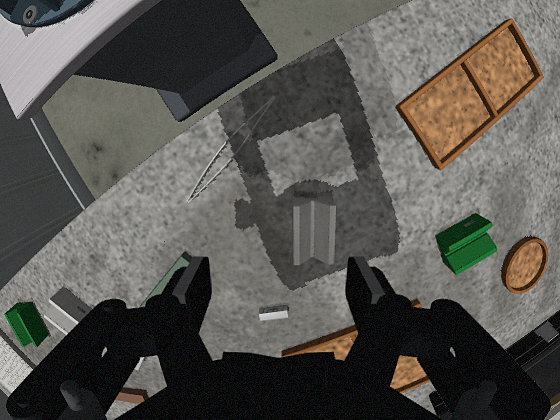

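```bash
python3 - <<'E'
from h import *
c,o,im=load('w1');cv2.imwrite('pics/w1c.png',cv2.resize(im[170:290,250:400],None,fx=5,fy=4.8,interpolation=cv2.INTER_CUBIC))
E
```

```text
(no output)
```

View pics/w1c.png

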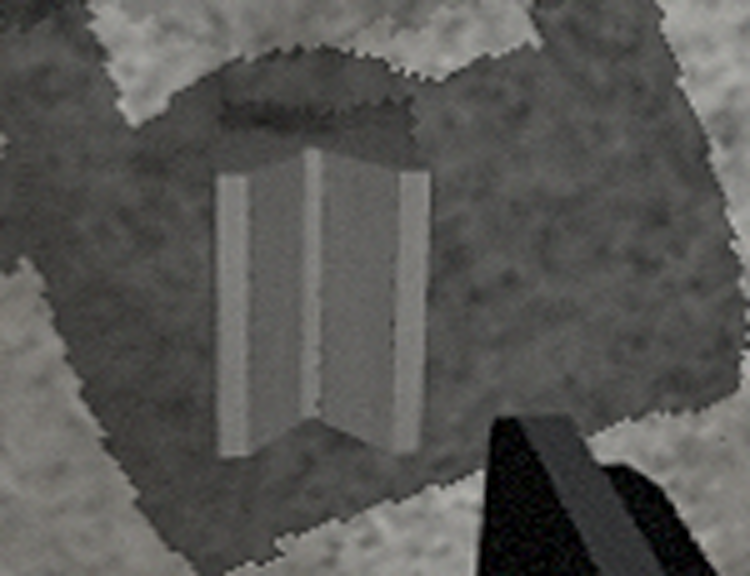

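```bash
cat >> h.py <<'E'
def rect(n,px,z,lab=''):
    c,o,_=load(n);w=cast(c,px,z,o).astype(np.float32)
    # px order: end1 L,R ; end2 L,R
    ax=(w[2]+w[3]-w[0]-w[1])/2; wd=(w[1]+w[3]-w[0]-w[2])/2
    print(lab,'centre',np.round(w.mean(0),4),'L',round(float(np.linalg.norm(ax)),4),'W',round(float(np.linalg.norm(wd)),4),'axis',round(float(np.degrees(np.arctan2(ax[1],ax[0]))),1),'cross',round(float(np.degrees(np.arctan2(wd[1],wd[0]))),1))
E
python3 - <<'E'
from h import *
rect('w1',[(293.4,206.5),(336.4,205.8),(293.6,265.4),(333.6,264.4)],.032)
E
```

```text
centre [0.4258 0.0571] L 0.0545 W 0.0362 axis -30.9 cross 59.1
```

```bash
python3 -c "
from h import *
go(.4258,.0568,.011,59)"
```

```text
t 2.0 tcp [0.3847 0.0452 0.1504] tilt [ 0.  0. -1.]
shift cm tool [-2.88  3.15 13.94]
jaw now 58.2
turn about tool z: rad -0.014  then q6 -1.21
```

```bash
python3 -m inch '[{"delta_pos":[-1.44,1.58,0],"rotation":[0,0,-0.014]},{"delta_pos":[-1.44,1.57,1],"rotation":[0,0,0]},{"delta_pos":[0,0,4],"rotation":[0,0,0]},{"delta_pos":[0,0,4],"rotation":[0,0,0]},{"delta_pos":[0,0,3],"rotation":[0,0,0]},{"delta_pos":[0,0,0],"rotation":[0,0,0]},{"delta_pos":[0,0,0],"rotation":[0,0,0]}]'
python3 -c "
from h import *
go(.4258,.0568,.011,59)"; python3 w.py w2
```

```text
time_s: 2.7
eef_pos: [0.4256, 0.0568, 0.0306]
eef_rot: [-0.001, 0.267, 0.964, -0.0]
wrist_force: [0.5, 0.3, 0.1]
opening: 0.759
t 2.7 tcp [0.4256 0.0568 0.0306] tilt [-0.001  0.    -1.   ]
shift cm tool [-0.02  0.01  1.96]
jaw now 59.0
turn about tool z: rad -0.0  then q6 -1.17
2.7 [0.42559694 0.05681147 0.030581  ] -1.1748660300416622
```

View pics/w2.png

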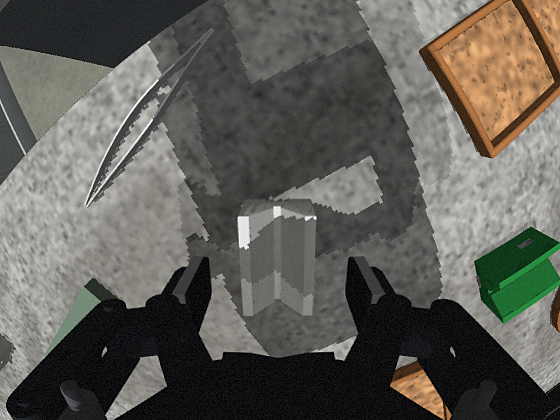

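The block is centred between the fingers, spanning columns 238-316 with the jaw midpoint at 278. Going down to grip it.

```bash
python3 -m inch '[{"delta_pos":[0,0,1.5],"rotation":[0,0,0]},{"delta_pos":[0,0,0.45],"rotation":[0,0,0]},{"delta_pos":[0,0,0],"rotation":[0,0,0]}]'
python3 -m inch '[{"delta_pos":[0,0,0],"rotation":[0,0,0]},{"delta_pos":[0,0,0],"rotation":[0,0,0]},{"delta_pos":[0,0,0],"rotation":[0,0,0]},{"delta_pos":[0,0,0],"rotation":[0,0,0]},{"delta_pos":[0,0,0],"rotation":[0,0,0]},{"delta_pos":[0,0,0],"rotation":[0,0,0]}]' 1.5
python3 -m inch '[{"delta_pos":[0,0,-2],"rotation":[0,0,0]},{"delta_pos":[0,0,-4],"rotation":[0,0,0]},{"delta_pos":[0,0,0],"rotation":[0,0,0]},{"delta_pos":[0,0,0],"rotation":[0,0,0]}]'
python3 w.py w3;python3 -c "
from h import *
go(.3878,.3126,.1,7.9)"
```

```text
time_s: 3.05
eef_pos: [0.4264, 0.056, 0.0117]
eef_rot: [0.001, 0.268, 0.963, 0.0]
wrist_force: [0.3, -0.4, 1.0]
opening: 0.759
time_s: 3.65
eef_pos: [0.4266, 0.0558, 0.0119]
eef_rot: [0.001, 0.268, 0.963, -0.0]
wrist_force: [-2.2, -0.5, 8.0]
opening: 0.411
time_s: 4.05
eef_pos: [0.426, 0.0559, 0.0711]
eef_rot: [0.001, 0.268, 0.963, 0.0]
wrist_force: [-0.6, -0.4, -5.8]
opening: 0.408
4.05 [0.42604765 0.05593458 0.07114814] -1.1751343862866948
t 4.1 tcp [0.4249 0.0561 0.0701] tilt [-0.001  0.    -1.   ]
shift cm tool [16.43 20.05 -2.98]
jaw now 58.9
turn about tool z: rad 0.89  then q6 -1.18
```

View pics/w3.png

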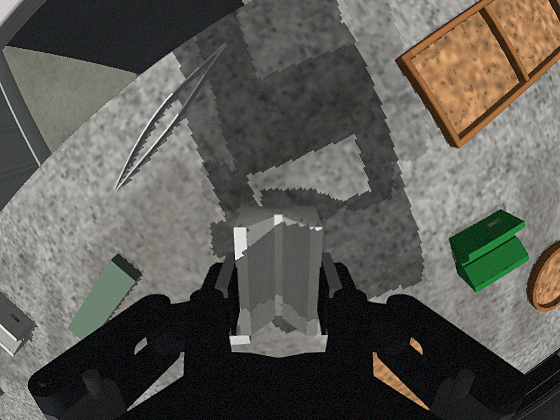

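```bash
python3 -m inch '[{"delta_pos":[0,0,-1],"rotation":[0,0,0.149]},{"delta_pos":[0,0,-1],"rotation":[0,0,0.149]},{"delta_pos":[0,0,-1],"rotation":[0,0,0.148]},{"delta_pos":[0,0,0],"rotation":[0,0,0.148]},{"delta_pos":[0,0,0],"rotation":[0,0,0.148]},{"delta_pos":[0,0,0],"rotation":[0,0,0.148]},{"delta_pos":[0,0,0],"rotation":[0,0,0]},{"delta_pos":[0,0,0],"rotation":[0,0,0]}]'
python3 -c "
from h import *
go(.3878,.3126,.1,7.9)"
```

```text
time_s: 4.9
eef_pos: [0.4246, 0.0561, 0.0994]
eef_rot: [-0.001, 0.655, 0.755, -0.001]
wrist_force: [-0.6, 0.0, -5.8]
opening: 0.403
t 4.9 tcp [0.4246 0.0561 0.0994] tilt [-0.003  0.    -1.   ]
shift cm tool [ 2.591e+01 -2.000e-02 -4.000e-02]
jaw now 8.1
turn about tool z: rad 0.004  then q6 -0.29
```

```bash
python3 -m inch '[{"delta_pos":[2.2,0,0],"rotation":[0,0,0.004]},{"delta_pos":[4,0,0],"rotation":[0,0,0]},{"delta_pos":[4.5,0,0],"rotation":[0,0,0]},{"delta_pos":[4.5,0,0],"rotation":[0,0,0]},{"delta_pos":[4.5,0,0],"rotation":[0,0,0]},{"delta_pos":[4,0,0],"rotation":[0,0,0]},{"delta_pos":[2.2,0,0],"rotation":[0,0,0]},{"delta_pos":[0,0,0],"rotation":[0,0,0]},{"delta_pos":[0,0,0],"rotation":[0,0,0]}]'
python3 w.py w4;python3 -c "
from h import *
go(.3878,.3126,.016,7.9)"
```

```text
time_s: 5.8
eef_pos: [0.3903, 0.3126, 0.0999]
eef_rot: [-0.0, 0.657, 0.754, -0.001]
wrist_force: [0.3, -0.2, -4.2]
opening: 0.403
5.8 [0.39030153 0.31255317 0.09990577] 0.2999734565861201
t 5.85 tcp [0.3906 0.312  0.1   ] tilt [-0.001 -0.001 -1.   ]
shift cm tool [ 0.1  -0.26  8.4 ]
jaw now 7.8
turn about tool z: rad -0.002  then q6 0.3
```

View pics/w4.png

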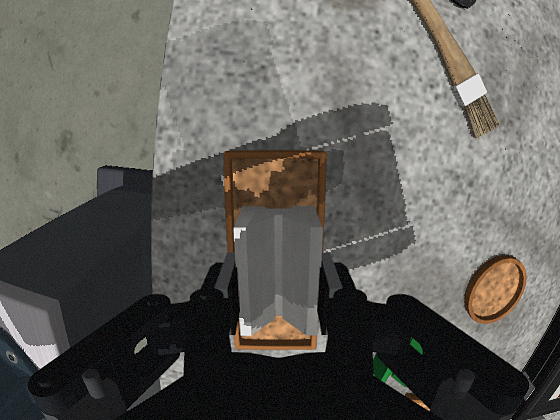

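```bash
python3 - <<'E'
from h import *
c,o,_=load('w4');w=cast(c,[(224.5,152.5),(326.5,152)],.014,o);print(w,w.mean(0),np.linalg.norm(w[0]-w[1]))
# expected far edge centre
print(np.array([.3936,.2705])+.0875*np.array([-.137,.9905]))
E
```

```text
[[0.34611749 0.35448742]
 [0.41761033 0.36471162]] [0.38186391 0.35959952] 0.07222022453853454
[0.3816125  0.35716875]
```

```bash
python3 -m inch '[{"delta_pos":[0.2,-0.24,2],"rotation":[0,0,0]},{"delta_pos":[0,0,3],"rotation":[0,0,0]},{"delta_pos":[0,0,2],"rotation":[0,0,0]},{"delta_pos":[0,0,0.8],"rotation":[0,0,0]},{"delta_pos":[0,0,0.4],"rotation":[0,0,0]},{"delta_pos":[0,0,0.15],"rotation":[0,0,0]},{"delta_pos":[0,0,0],"rotation":[0,0,0]},{"delta_pos":[0,0,0],"rotation":[0,0,0]}]'
python3 -c "
from h import *
go(.388,.3135,.0157,7.9)"
```

```text
time_s: 6.65
eef_pos: [0.3893, 0.3146, 0.0183]
eef_rot: [0.0, 0.658, 0.753, 0.001]
wrist_force: [-0.2, 0.8, -5.1]
opening: 0.411
t 6.65 tcp [0.3893 0.3146 0.0183] tilt [ 0.002  0.001 -1.   ]
shift cm tool [-0.09 -0.15  0.26]
jaw now 7.7
turn about tool z: rad -0.004  then q6 0.31
```

```bash
python3 -m inch '[{"delta_pos":[0,0,0.15],"rotation":[0,0,0]},{"delta_pos":[0,0,0.1],"rotation":[0,0,0]},{"delta_pos":[0,0,0],"rotation":[0,0,0]},{"delta_pos":[0,0,0],"rotation":[0,0,0]}]'
```

```text
time_s: 7.05
eef_pos: [0.389, 0.3146, 0.0159]
eef_rot: [0.0, 0.658, 0.753, 0.0]
wrist_force: [-2.8, -1.4, 5.5]
opening: 0.404
```

```bash
python3 -m inch '[{"delta_pos":[0,0,0],"rotation":[0,0,0]},{"delta_pos":[0,0,0],"rotation":[0,0,0]},{"delta_pos":[0,0,0],"rotation":[0,0,0]},{"delta_pos":[0,0,-2],"rotation":[0,0,0]},{"delta_pos":[0,0,-4],"rotation":[0,0,0]},{"delta_pos":[0,0,-4],"rotation":[0,0,0]},{"delta_pos":[0,0,0],"rotation":[0,0,0]},{"delta_pos":[0,0,0],"rotation":[0,0,0]}]' 5.5
python3 w.py w5;python3 -c "
from h import *
go(.371,-.246,.15,-68)"
```

```text
time_s: 7.85
eef_pos: [0.3893, 0.3147, 0.1158]
eef_rot: [0.001, 0.658, 0.753, 0.001]
wrist_force: [-0.2, -0.5, 0.4]
opening: 0.643
7.85 [0.38926081 0.31472732 0.11579404] 0.30822536878494816
t 7.9 tcp [0.3882 0.3142 0.1144] tilt [-0. -0. -1.]
shift cm tool [-55.28  -9.19  -3.55]
jaw now 7.7
turn about tool z: rad 1.321  then q6 0.31
```

View pics/w5.png

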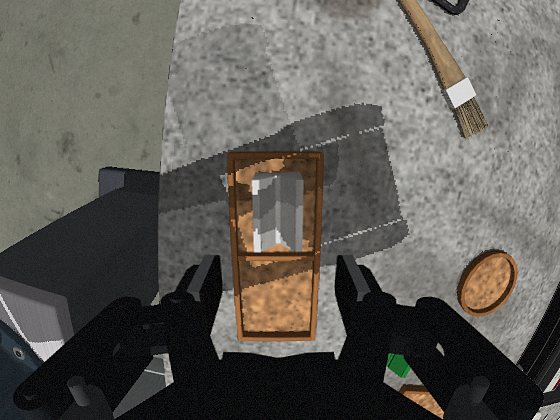

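The first block lies flat in the far bay (px 278,210). Moving to the second block.

```bash
python3 -m inch '[{"delta_pos":[-2.5,-0.4,-1],"rotation":[0,0,0]},{"delta_pos":[-4.6,-0.8,-1],"rotation":[0,0,0]},{"delta_pos":[-4.7,-0.8,-1],"rotation":[0,0,0]},{"delta_pos":[-4.7,-0.8,-0.5],"rotation":[0,0,0]},{"delta_pos":[-4.8,-0.8,0],"rotation":[0,0,0]},{"delta_pos":[-4.8,-0.8,0],"rotation":[0,0,0]},{"delta_pos":[-4.8,-0.8,0],"rotation":[0,0,0]},{"delta_pos":[-4.8,-0.8,0],"rotation":[0,0,0]},{"delta_pos":[-4.8,-0.8,0],"rotation":[0,0,0]},{"delta_pos":[-4.8,-0.8,0],"rotation":[0,0,0]}]' 6.5
python3 -m inch '[{"delta_pos":[-4.6,-0.7,0],"rotation":[0,0,0]},{"delta_pos":[-3.5,-0.5,0],"rotation":[0,0,0]},{"delta_pos":[-1.9,-0.2,0],"rotation":[0,0,0.14]},{"delta_pos":[0,0,0],"rotation":[0,0,0.147]},{"delta_pos":[0,0,0],"rotation":[0,0,0.147]},{"delta_pos":[0,0,0],"rotation":[0,0,0.147]},{"delta_pos":[0,0,0],"rotation":[0,0,0.147]},{"delta_pos":[0,0,0],"rotation":[0,0,0.147]},{"delta_pos":[0,0,0],"rotation":[0,0,0.147]},{"delta_pos":[0,0,0],"rotation":[0,0,0.147]}]'
python3 -m inch '[{"delta_pos":[0,0,0],"rotation":[0,0,0.147]},{"delta_pos":[0,0,0],"rotation":[0,0,0]},{"delta_pos":[0,0,0],"rotation":[0,0,0]}]'
python3 w.py w6;python3 -c "
from h import *
go(.371,-.246,.15,-68)
c,o,im=load('w6');p=wproj(c,[.371,-.246,.032],o)[0];print(p);x,y=map(int,p);cv2.imwrite('pics/w6c.png',cv2.resize(im[max(y-70,0):y+70,max(x-80,0):x+80],None,fx=4,fy=4,interpolation=cv2.INTER_CUBIC));print(max(x-80,0),max(y-70,0))"
```

```text
time_s: 8.9
eef_pos: [0.3722, -0.1461, 0.1483]
eef_rot: [-0.001, 0.658, 0.753, 0.0]
wrist_force: [2.1, 0.5, 0.7]
opening: 0.759
time_s: 9.9
eef_pos: [0.3722, -0.2448, 0.1477]
eef_rot: [-0.002, 0.965, 0.262, -0.001]
wrist_force: [0.1, 0.4, -0.3]
opening: 0.761
time_s: 10.2
eef_pos: [0.3726, -0.2451, 0.1485]
eef_rot: [-0.001, 0.981, 0.195, -0.001]
wrist_force: [0.4, 0.6, -0.8]
opening: 0.763
10.2 [ 0.37257113 -0.24514289  0.14851649] 0.32884325189361474
t 10.25 tcp [ 0.3727 -0.2453  0.1488] tilt [-0.001  0.001 -1.   ]
shift cm tool [-0.19 -0.   -0.12]
jaw now -67.5
turn about tool z: rad 0.008  then q6 0.33
[279.17336137 207.18366466]
199 137
```

View pics/w6c.png

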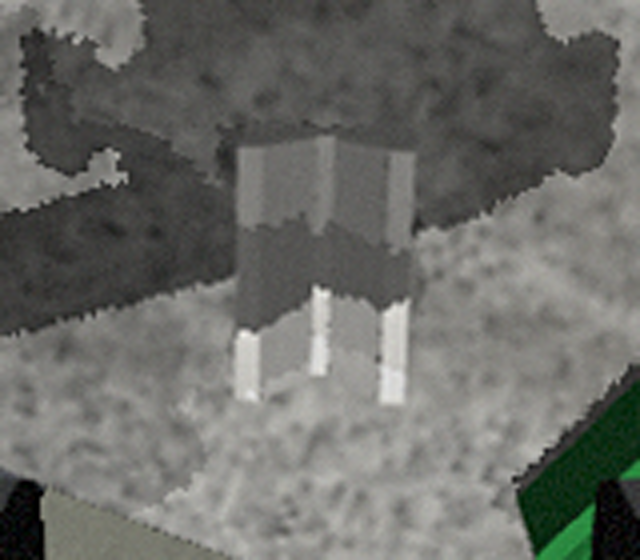

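View pics/w6.png

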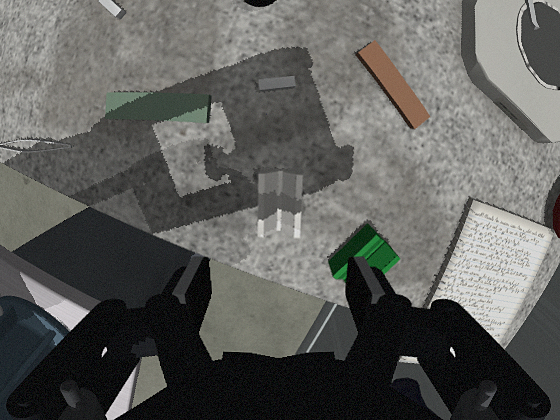

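```bash
python3 - <<'E'
from h import *
px=np.array([(238,147),(415,151),(236,401),(405,404)])/4+[199,137]
rect('w6',px,.032)
go(.371,-.246,.0115,-68)
E
```

```text
centre [ 0.3715 -0.2464] L 0.0548 W 0.0359 axis -158.7 cross -68.7
t 10.25 tcp [ 0.3727 -0.2453  0.1488] tilt [-0.001  0.001 -1.   ]
shift cm tool [-0.18  0.02 13.73]
jaw now -67.5
turn about tool z: rad 0.008  then q6 0.33
```

```bash
python3 -m inch '[{"delta_pos":[-0.15,0.06,1],"rotation":[0,0,0.02]},{"delta_pos":[0,0,3.5],"rotation":[0,0,0]},{"delta_pos":[0,0,4],"rotation":[0,0,0]},{"delta_pos":[0,0,3],"rotation":[0,0,0]},{"delta_pos":[0,0,1.5],"rotation":[0,0,0]},{"delta_pos":[0,0,0.7],"rotation":[0,0,0]},{"delta_pos":[0,0,0],"rotation":[0,0,0]},{"delta_pos":[0,0,0],"rotation":[0,0,0]}]' 5.5
python3 w.py w7
```

```text
time_s: 11.05
eef_pos: [0.3724, -0.2473, 0.0133]
eef_rot: [0.0, 0.983, 0.183, 0.0]
wrist_force: [0.0, -0.7, 0.5]
opening: 0.641
11.05 [ 0.37237798 -0.24734126  0.01328323] 0.3487661546976495
```

View pics/w7.png

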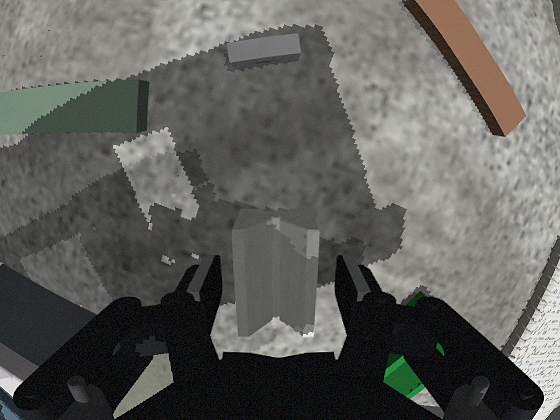

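```bash
python3 -m inch '[{"delta_pos":[0,0,0.1],"rotation":[0,0,0]},{"delta_pos":[0,0,0],"rotation":[0,0,0]},{"delta_pos":[0,0,0],"rotation":[0,0,0]},{"delta_pos":[0,0,0],"rotation":[0,0,0]},{"delta_pos":[0,0,0],"rotation":[0,0,0]},{"delta_pos":[0,0,0],"rotation":[0,0,0]}]' 1.5
python3 -m inch '[{"delta_pos":[0,0,-2],"rotation":[0,0,0]},{"delta_pos":[0,0,-4],"rotation":[0,0,0]},{"delta_pos":[0,0,-3],"rotation":[0,0,0]},{"delta_pos":[0,0,0],"rotation":[0,0,0]}]'
python3 -c "
from h import *
go(.3994,.2284,.1,7.9)"
```

```text
time_s: 11.7
eef_pos: [0.3726, -0.2474, 0.0128]
eef_rot: [0.001, 0.983, 0.183, 0.0]
wrist_force: [-0.3, 0.7, 6.4]
opening: 0.404
time_s: 12.1
eef_pos: [0.3741, -0.2492, 0.1057]
eef_rot: [0.004, 0.983, 0.184, 0.002]
wrist_force: [-0.9, -0.4, -4.4]
opening: 0.41
t 12.1 tcp [ 0.3741 -0.2492  0.1057] tilt [ 0.005 -0.006 -1.   ]
shift cm tool [ 19.59 -43.63   0.28]
jaw now -68.9
turn about tool z: rad -1.34  then q6 0.35
```

```bash
python3 -m inch '[{"delta_pos":[0,0,0],"rotation":[0,0,-0.149]},{"delta_pos":[0,0,0],"rotation":[0,0,-0.149]},{"delta_pos":[0,0,0],"rotation":[0,0,-0.149]},{"delta_pos":[0,0,0],"rotation":[0,0,-0.149]},{"delta_pos":[0,0,0],"rotation":[0,0,-0.149]},{"delta_pos":[0,0,0],"rotation":[0,0,-0.149]},{"delta_pos":[0,0,0],"rotation":[0,0,-0.149]},{"delta_pos":[0,0,0],"rotation":[0,0,-0.149]},{"delta_pos":[0,0,0],"rotation":[0,0,-0.148]},{"delta_pos":[0,0,0],"rotation":[0,0,0]}]'
python3 -c "
from h import *
go(.3998,.2295,.1,7.9)"
```

```text
time_s: 13.1
eef_pos: [0.3711, -0.2459, 0.1002]
eef_rot: [-0.001, 0.656, 0.755, 0.0]
wrist_force: [0.2, 0.1, -4.5]
opening: 0.406
t 13.1 tcp [ 0.3711 -0.2459  0.1002] tilt [-0.002  0.002 -1.   ]
shift cm tool [46.68  9.44  0.11]
jaw now 8.0
turn about tool z: rad 0.001  then q6 -0.99
```

```bash
python3 -m inch '[{"delta_pos":[2.2,0.44,0],"rotation":[0,0,0]},{"delta_pos":[4.3,0.9,0],"rotation":[0,0,0]},{"delta_pos":[4.7,0.9,0],"rotation":[0,0,0]},{"delta_pos":[4.7,0.9,0],"rotation":[0,0,0]},{"delta_pos":[4.7,0.9,0],"rotation":[0,0,0]},{"delta_pos":[4.7,0.9,0],"rotation":[0,0,0]},{"delta_pos":[4.7,0.9,0],"rotation":[0,0,0]},{"delta_pos":[4.7,0.9,0],"rotation":[0,0,0]},{"delta_pos":[4.7,1.0,0],"rotation":[0,0,0]},{"delta_pos":[4.3,1.0,0],"rotation":[0,0,0]}]'
python3 -m inch '[{"delta_pos":[2.9,0.7,0],"rotation":[0,0,0]},{"delta_pos":[0,0,0],"rotation":[0,0,0]},{"delta_pos":[0,0,0],"rotation":[0,0,0]}]'
python3 w.py w8;python3 -c "
from h import *
go(.3998,.2295,.0165,7.9)"
```

```text
time_s: 14.1
eef_pos: [0.3974, 0.2001, 0.101]
eef_rot: [-0.0, 0.658, 0.753, -0.0]
wrist_force: [2.0, -0.4, -4.6]
opening: 0.407
time_s: 14.4
eef_pos: [0.4003, 0.2279, 0.1007]
eef_rot: [-0.0, 0.657, 0.754, -0.001]
wrist_force: [-0.1, 0.8, -5.1]
opening: 0.405
14.4 [0.40030994 0.22794477 0.10070142] 0.12233009511906627
t 14.45 tcp [0.4004 0.2272 0.1008] tilt [-0.002 -0.001 -1.   ]
shift cm tool [ 0.24 -0.01  8.43]
jaw now 7.8
turn about tool z: rad -0.002  then q6 0.12
```

View pics/w8.png

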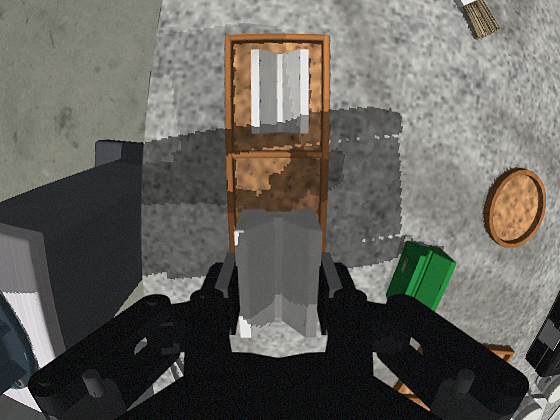

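```bash
python3 - <<'E'
from h import *
c,o,_=load('w8');print(cast(c,[(276,154.5),(232,155),(326,154)],.014,o))
E
python3 -m inch '[{"delta_pos":[0.2,0,2],"rotation":[0,0,0]},{"delta_pos":[0,0,3],"rotation":[0,0,0]},{"delta_pos":[0,0,2],"rotation":[0,0,0]},{"delta_pos":[0,0,0.8],"rotation":[0,0,0]},{"delta_pos":[0,0,0.4],"rotation":[0,0,0]},{"delta_pos":[0,0,0],"rotation":[0,0,0]},{"delta_pos":[0,0,0],"rotation":[0,0,0]}]'
```

```text
[[0.3925489  0.27306483]
 [0.36157606 0.26869012]
 [0.4276311  0.27856591]]
time_s: 15.15
eef_pos: [0.4021, 0.2296, 0.0207]
eef_rot: [0.0, 0.657, 0.754, 0.001]
wrist_force: [0.2, -0.2, -5.0]
opening: 0.406
```

```bash
python3 -m inch '[{"delta_pos":[0.1,-0.15,0.2],"rotation":[0,0,0]},{"delta_pos":[0,0,0.15],"rotation":[0,0,0]},{"delta_pos":[0,0,0.1],"rotation":[0,0,0]},{"delta_pos":[0,0,0],"rotation":[0,0,0]},{"delta_pos":[0,0,0],"rotation":[0,0,0]}]'
```

```text
time_s: 15.65
eef_pos: [0.3998, 0.2307, 0.0168]
eef_rot: [0.0, 0.656, 0.754, 0.0]
wrist_force: [-6.7, -2.7, 13.3]
opening: 0.406
```

```bash
python3 -m inch '[{"delta_pos":[0,0,0],"rotation":[0,0,0]},{"delta_pos":[0,0,0],"rotation":[0,0,0]},{"delta_pos":[0,0,0],"rotation":[0,0,0]},{"delta_pos":[0,0,-2],"rotation":[0,0,0]},{"delta_pos":[0,0,-4],"rotation":[0,0,0]},{"delta_pos":[0,0,-5],"rotation":[0,0,0]},{"delta_pos":[0,0,-3],"rotation":[0,0,0]},{"delta_pos":[0,0,0],"rotation":[0,0,0]},{"delta_pos":[0,0,0],"rotation":[0,0,0]}]' 5.5
python3 w.py w9;python3 -c "
from h import *
go(.544,-.156,.15,7.9)"
```

```text
time_s: 16.55
eef_pos: [0.4, 0.2306, 0.1558]
eef_rot: [0.001, 0.657, 0.754, 0.001]
wrist_force: [-0.7, -0.5, -0.0]
opening: 0.646
16.55 [0.39997585 0.23056463 0.15583068] 0.12690333082634841
t 16.6 tcp [0.399  0.2303 0.1546] tilt [-0.001 -0.    -1.   ]
shift cm tool [-40.25   9.05   0.46]
jaw now 7.9
turn about tool z: rad 0.0  then q6 0.13
```

View pics/w9.png

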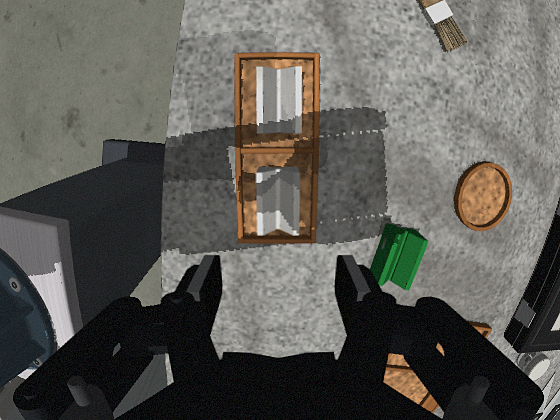

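Both blocks are flat in their bays, at px (280,100) and (277,203). The loupe is next.

```bash
python3 -m inch '[{"delta_pos":[-2.4,0.5,0],"rotation":[0,0,0]},{"delta_pos":[-4.4,1,0],"rotation":[0,0,0]},{"delta_pos":[-4.7,1.1,0],"rotation":[0,0,0]},{"delta_pos":[-4.7,1.1,0],"rotation":[0,0,0]},{"delta_pos":[-4.7,1.1,0],"rotation":[0,0,0]},{"delta_pos":[-4.7,1.1,0],"rotation":[0,0,0]},{"delta_pos":[-4.7,1.1,0],"rotation":[0,0,0]},{"delta_pos":[-4.7,1.0,0],"rotation":[0,0,0]},{"delta_pos":[-3.5,0.7,0],"rotation":[0,0,0]},{"delta_pos":[-1.7,0.3,0],"rotation":[0,0,0]}]' 6.5
python3 -m inch '[{"delta_pos":[0,0,0],"rotation":[0,0,0]},{"delta_pos":[0,0,0],"rotation":[0,0,0]}]'
python3 w.py w10;python3 -c "
from h import *
go(.544,-.156,.15,7.9)
c,o,im=load('w10');p=wproj(c,[.544,-.156,.036],o)[0];print(p);x,y=map(int,p);cv2.imwrite('pics/w10c.png',cv2.resize(im[max(y-60,0):y+60,max(x-60,0):x+60],None,fx=4,fy=4,interpolation=cv2.INTER_CUBIC));print(max(x-60,0),max(y-60,0))"
```

```text
time_s: 17.6
eef_pos: [0.5434, -0.158, 0.1529]
eef_rot: [-0.001, 0.658, 0.753, -0.001]
wrist_force: [0.2, -0.6, 0.2]
opening: 0.761
time_s: 17.8
eef_pos: [0.5428, -0.1542, 0.1537]
eef_rot: [-0.002, 0.657, 0.754, -0.0]
wrist_force: [-0.8, 0.4, 0.3]
opening: 0.761
17.8 [ 0.54283583 -0.1541549   0.15370022] -0.6252568220888595
t 17.85 tcp [ 0.5429 -0.1537  0.1541] tilt [-0.002  0.002 -1.   ]
shift cm tool [-0.25  0.07  0.41]
jaw now 8.0
turn about tool z: rad 0.001  then q6 -0.63
[279.35845834 207.82195848]
219 147
```

View pics/w10c.png

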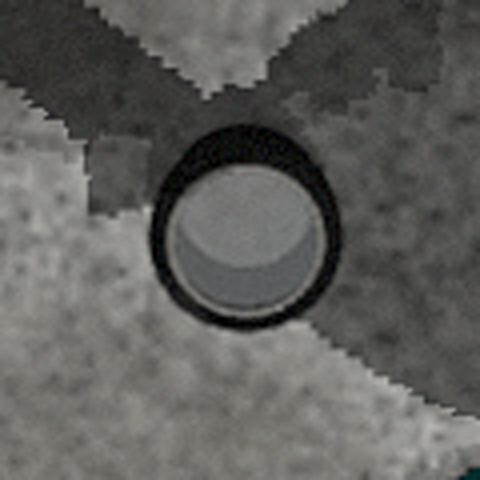

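View pics/w10.png

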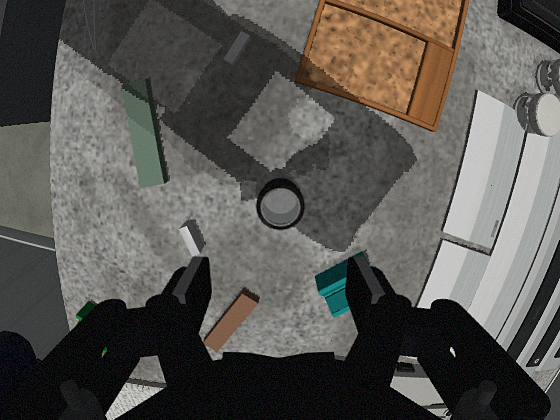

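```bash
python3 - <<'E'
from h import *
c,o,_=load('w10');p=cast(c,(280.5,207),.036,o)[0];print(p);go(p[0],p[1],.012)
E
```

```text
[ 0.54484182 -0.15516516]
t 17.85 tcp [ 0.5429 -0.1537  0.1541] tilt [-0.002  0.002 -1.   ]
shift cm tool [-0.2   0.2  14.21]
jaw now 8.0
```

```bash
python3 -m inch '[{"delta_pos":[-0.2,0.2,1],"rotation":[0,0,0]},{"delta_pos":[0,0,3.5],"rotation":[0,0,0]},{"delta_pos":[0,0,4],"rotation":[0,0,0]},{"delta_pos":[0,0,3],"rotation":[0,0,0]},{"delta_pos":[0,0,0],"rotation":[0,0,0]},{"delta_pos":[0,0,0],"rotation":[0,0,0]}]' 6.2
python3 w.py w11; python3 -c "
from h import *
go(.5448,-.1552,.012)"
```

```text
time_s: 18.45
eef_pos: [0.5459, -0.1561, 0.0401]
eef_rot: [-0.001, 0.656, 0.755, -0.0]
wrist_force: [0.3, -0.3, 1.4]
opening: 0.727
18.45 [ 0.54592097 -0.15606764  0.04013813] -0.6266870450138736
t 18.5 tcp [ 0.5471 -0.1568  0.0415] tilt [ 0.001 -0.001 -1.   ]
shift cm tool [ 0.2  -0.21  2.95]
jaw now 8.0
```

View pics/w11.png

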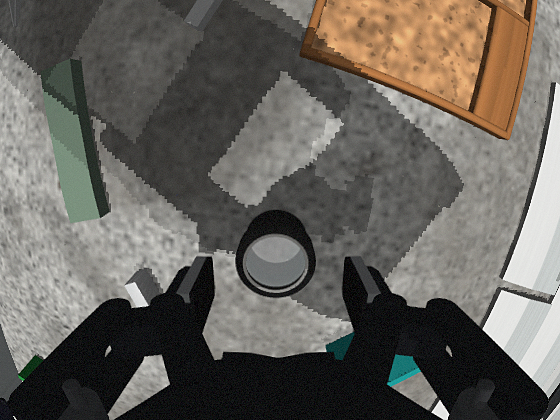

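```bash
python3 -m inch '[{"delta_pos":[0.1,-0.15,1.5],"rotation":[0,0,0]},{"delta_pos":[0,0,1],"rotation":[0,0,0]},{"delta_pos":[0,0,0.4],"rotation":[0,0,0]},{"delta_pos":[0,0,0],"rotation":[0,0,0]},{"delta_pos":[0,0,0],"rotation":[0,0,0]}]'
python3 -m inch '[{"delta_pos":[0,0,0],"rotation":[0,0,0]},{"delta_pos":[0,0,0],"rotation":[0,0,0]},{"delta_pos":[0,0,0],"rotation":[0,0,0]},{"delta_pos":[0,0,0],"rotation":[0,0,0]},{"delta_pos":[0,0,0],"rotation":[0,0,0]},{"delta_pos":[0,0,0],"rotation":[0,0,0]}]' 2.5
python3 -m inch '[{"delta_pos":[0,0,-2],"rotation":[0,0,0]},{"delta_pos":[0,0,-4],"rotation":[0,0,0]},{"delta_pos":[0,0,-3],"rotation":[0,0,0]},{"delta_pos":[0,0,0],"rotation":[0,0,0]},{"delta_pos":[0,0,0],"rotation":[0,0,0]}]'
python3 w.py w12; python3 -c "
from h import *
go(.618,.261,.1)"
```

```text
time_s: 19.0
eef_pos: [0.5447, -0.1564, 0.0113]
eef_rot: [0.0, 0.657, 0.754, 0.0]
wrist_force: [0.2, 0.1, 1.0]
opening: 0.726
time_s: 19.6
eef_pos: [0.5452, -0.1567, 0.0121]
eef_rot: [0.001, 0.657, 0.754, 0.0]
wrist_force: [-0.2, 0.2, 5.4]
opening: 0.445
time_s: 20.1
eef_pos: [0.5449, -0.1564, 0.1018]
eef_rot: [0.001, 0.657, 0.754, 0.0]
wrist_force: [-1.4, 0.4, -0.9]
opening: 0.444
20.1 [ 0.54488094 -0.15643272  0.10178644] -0.6269459032394625
t 20.15 tcp [ 0.544  -0.156   0.1006] tilt [-0.001  0.001 -1.   ]
shift cm tool [40.29 13.07  0.07]
jaw now 7.9
```

View pics/w12.png

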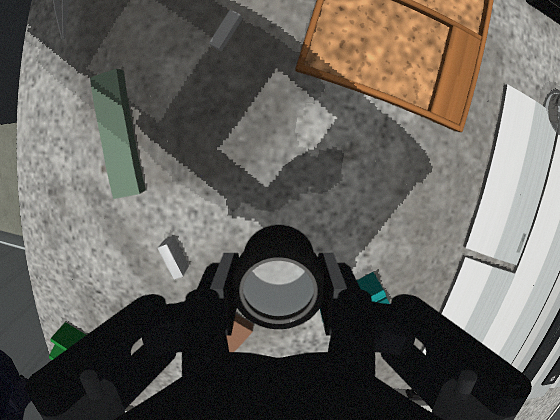

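```bash
python3 -m inch '[{"delta_pos":[2.1,0.7,0],"rotation":[0,0,0]},{"delta_pos":[4.2,1.35,0],"rotation":[0,0,0]},{"delta_pos":[4.6,1.5,0],"rotation":[0,0,0]},{"delta_pos":[4.6,1.5,0],"rotation":[0,0,0]},{"delta_pos":[4.6,1.5,0],"rotation":[0,0,0]},{"delta_pos":[4.6,1.5,0],"rotation":[0,0,0]},{"delta_pos":[4.6,1.5,0],"rotation":[0,0,0]},{"delta_pos":[4.6,1.5,0],"rotation":[0,0,0]},{"delta_pos":[4.2,1.35,0],"rotation":[0,0,0]},{"delta_pos":[2.2,0.7,0],"rotation":[0,0,0]}]'
python3 -m inch '[{"delta_pos":[0,0,0],"rotation":[0,0,0]},{"delta_pos":[0,0,0],"rotation":[0,0,0]}]'
python3 w.py w13; python3 -c "
from h import *
go(.618,.261,.017)"
```

```text
time_s: 21.15
eef_pos: [0.6173, 0.2644, 0.0987]
eef_rot: [-0.001, 0.656, 0.755, -0.001]
wrist_force: [-0.3, -0.7, -0.5]
opening: 0.445
time_s: 21.35
eef_pos: [0.6174, 0.2608, 0.099]
eef_rot: [-0.001, 0.656, 0.755, -0.002]
wrist_force: [0.3, -0.6, -1.2]
opening: 0.446
21.35 [0.61742949 0.26080883 0.09895248] 0.08405733706082887
t 21.4 tcp [0.6177 0.26   0.0994] tilt [-0.003 -0.001 -1.   ]
shift cm tool [0.1  0.07 8.24]
jaw now 7.9
```

View pics/w13.png

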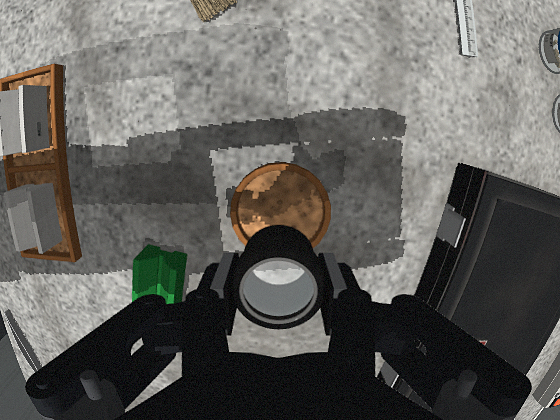

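```bash
python3 - <<'E'
from h import *
c,o,_=load('w13');w=cast(c,[(230.5,208),(331.5,208),(281,161.5)],.012,o);print(w,(w[0]+w[1])/2,np.linalg.norm(w[0]-w[1]))
d=np.array([np.cos(np.radians(7.9)),np.sin(np.radians(7.9))]);n=np.array([-d[1],d[0]]);print('from far rim',w[2]-n*.038)
c=camera('top');print('green',cast(c,[(178,178),(202,178),(178,194),(202,194)],.032))
E
```

```text
[[0.58150758 0.26217082]
 [0.65549822 0.27262537]
 [0.61363488 0.30137509]] [0.6185029 0.2673981] 0.07472557758629078
from far rim [0.61885778 0.26373573]
green [[0.53822321 0.2123247 ]
 [0.54019468 0.15252007]
 [0.49793483 0.21021225]
 [0.49986864 0.15062011]]
```

```bash
python3 -m inch '[{"delta_pos":[0.2,0.08,2],"rotation":[0,0,0]},{"delta_pos":[0,0,3],"rotation":[0,0,0]},{"delta_pos":[0,0,2],"rotation":[0,0,0]},{"delta_pos":[0,0,0.8],"rotation":[0,0,0]},{"delta_pos":[0,0,0],"rotation":[0,0,0]},{"delta_pos":[0,0,0],"rotation":[0,0,0]},{"delta_pos":[0,0,0],"rotation":[0,0,0]}]'
```

```text
time_s: 22.15
eef_pos: [0.6207, 0.2629, 0.025]
eef_rot: [0.001, 0.657, 0.754, 0.001]
wrist_force: [-0.4, -0.4, -0.1]
opening: 0.445
```

```bash
python3 -m inch '[{"delta_pos":[0,-0.15,0.4],"rotation":[0,0,0]},{"delta_pos":[0,0,0.2],"rotation":[0,0,0]},{"delta_pos":[0,0,0],"rotation":[0,0,0]},{"delta_pos":[0,0,0],"rotation":[0,0,0]}]'
python3 -m inch '[{"delta_pos":[0,0,0.15],"rotation":[0,0,0]},{"delta_pos":[0,0,0],"rotation":[0,0,0]},{"delta_pos":[0,0,0],"rotation":[0,0,0]}]'
```

```text
time_s: 22.55
eef_pos: [0.6178, 0.2629, 0.0173]
eef_rot: [-0.0, 0.657, 0.754, -0.0]
wrist_force: [-0.7, 0.2, -1.5]
opening: 0.443
time_s: 22.85
eef_pos: [0.6182, 0.2629, 0.0162]
eef_rot: [0.0, 0.657, 0.754, 0.0]
wrist_force: [-0.7, 0.7, 2.5]
opening: 0.444
```

Contact with the dish floor. I'll let go, retreat and check.

```bash
python3 -m inch '[{"delta_pos":[0,0,0],"rotation":[0,0,0]},{"delta_pos":[0,0,0],"rotation":[0,0,0]},{"delta_pos":[0,0,0],"rotation":[0,0,0]},{"delta_pos":[0,0,-2],"rotation":[0,0,0]},{"delta_pos":[0,0,-4],"rotation":[0,0,0]},{"delta_pos":[0,0,-5],"rotation":[0,0,0]},{"delta_pos":[0,0,-3],"rotation":[0,0,0]},{"delta_pos":[0,0,0],"rotation":[0,0,0]},{"delta_pos":[0,0,0],"rotation":[0,0,0]}]' 5.5
python3 w.py w14;python3 -c "
from h import *
go(.4105,-.11,.12,16.3)"
```

```text
time_s: 23.75
eef_pos: [0.6183, 0.2629, 0.1567]
eef_rot: [0.001, 0.657, 0.754, 0.001]
wrist_force: [-0.2, -0.5, -0.5]
opening: 0.647
23.75 [0.61833146 0.26289379 0.15667217] 0.08775307190663638
t 23.8 tcp [0.6173 0.2626 0.1549] tilt [-0.001 -0.    -1.   ]
shift cm tool [-34.06 -25.61   3.53]
jaw now 7.9
turn about tool z: rad -0.147  then q6 0.09
```

View pics/w14.png

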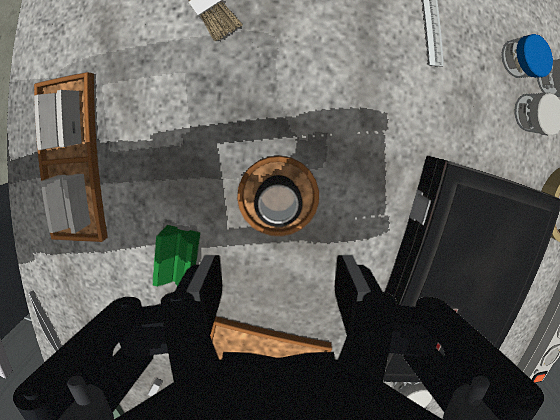

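```bash
python3 -m inch '[{"delta_pos":[-2,-1.5,0],"rotation":[0,0,0]},{"delta_pos":[-3.5,-2.6,0],"rotation":[0,0,0]},{"delta_pos":[-3.7,-2.8,0],"rotation":[0,0,0]},{"delta_pos":[-3.7,-2.8,0],"rotation":[0,0,0]},{"delta_pos":[-3.7,-2.8,0],"rotation":[0,0,0]},{"delta_pos":[-3.7,-2.8,0],"rotation":[0,0,0]},{"delta_pos":[-3.7,-2.8,0],"rotation":[0,0,0]},{"delta_pos":[-3.7,-2.8,0],"rotation":[0,0,0]},{"delta_pos":[-3.5,-2.6,0],"rotation":[0,0,0]},{"delta_pos":[-2.8,-2.1,0],"rotation":[0,0,-0.147]}]' 5.0
python3 -m inch '[{"delta_pos":[0,0,1],"rotation":[0,0,0]},{"delta_pos":[0,0,1],"rotation":[0,0,0]},{"delta_pos":[0,0,0],"rotation":[0,0,0]},{"delta_pos":[0,0,0],"rotation":[0,0,0]}]'
python3 w.py w15;python3 -c "
from h import *
go(.4105,-.11,.12,16.3)"
```

```text
time_s: 24.8
eef_pos: [0.4095, -0.1087, 0.154]
eef_rot: [-0.002, 0.602, 0.798, -0.0]
wrist_force: [0.3, -0.0, 0.4]
opening: 0.587
time_s: 25.2
eef_pos: [0.4117, -0.1064, 0.1348]
eef_rot: [-0.001, 0.602, 0.798, -0.0]
wrist_force: [-0.2, 0.5, 0.2]
opening: 0.584
25.2 [ 0.41171656 -0.106372    0.13475973] -0.8120246171149007
t 25.25 tcp [ 0.4121 -0.1066  0.1353] tilt [-0.001  0.001 -1.   ]
shift cm tool [-0.28 -0.25  1.53]
jaw now 16.0
turn about tool z: rad -0.006  then q6 -0.81
```

View pics/w15.png

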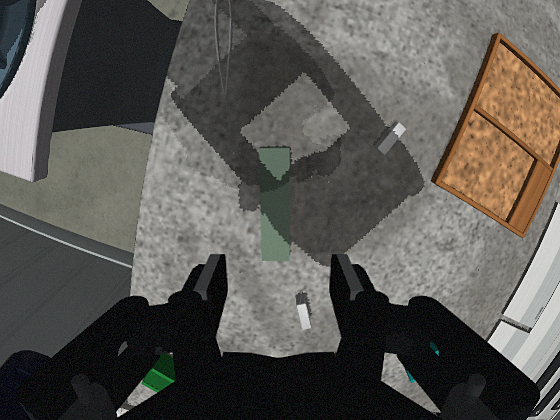

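```bash
cat > st.py <<'E'
import sys
from h import *
def stone(n,hl,hh,sm,z,roi):
    c,o,im=load(n);x0,x1,y0,y1=roi
    h,s,v=[t.astype(int) for t in cv2.split(cv2.cvtColor(im,cv2.COLOR_BGR2HSV))]
    m=((h>=hl)&(h<=hh)&(s>sm)).astype(np.uint8);k=np.zeros_like(m);k[y0:y1,x0:x1]=1
    m=cv2.morphologyEx(m&k,cv2.MORPH_CLOSE,np.ones((5,5)));m=cv2.morphologyEx(m,cv2.MORPH_OPEN,np.ones((5,5)))
    cs,_=cv2.findContours(m,cv2.RETR_EXTERNAL,cv2.CHAIN_APPROX_NONE);ct=max(cs,key=cv2.contourArea)[:,0]
    print('px box',ct.min(0),ct.max(0))
    w=cast(c,ct,z,o).astype(np.float32);cc,wh,a=cv2.minAreaRect(w)
    if wh[0]<wh[1]: wh=wh[::-1];a+=90
    print(np.round(cc,4),np.round(wh,4),'axis',round((a+90)%180-90,1));return cc
E
python3 - <<'E'
from st import *
p=stone('w15',50,90,35,.013,(230,330,120,290));go(p[0],p[1],.003,16.3)
E
```

```text
px box [259 147] [289 260]
[ 0.4093 -0.1089] [0.1    0.0247] axis -73.5
t 25.25 tcp [ 0.4121 -0.1066  0.1353] tilt [-0.001  0.001 -1.   ]
shift cm tool [-0.16 -0.32 13.23]
jaw now 16.0
turn about tool z: rad -0.006  then q6 -0.81
```

```bash
python3 -m inch '[{"delta_pos":[-0.16,-0.32,1],"rotation":[0,0,-0.008]},{"delta_pos":[0,0,3.5],"rotation":[0,0,0]},{"delta_pos":[0,0,4],"rotation":[0,0,0]},{"delta_pos":[0,0,2.5],"rotation":[0,0,0]},{"delta_pos":[0,0,0.8],"rotation":[0,0,0]},{"delta_pos":[0,0,0],"rotation":[0,0,0]},{"delta_pos":[0,0,0],"rotation":[0,0,0]}]' 4.5
python3 w.py w16;python3 -c "
from h import *
go(.4093,-.1089,.003,16.5)"
```

```text
time_s: 25.95
eef_pos: [0.4103, -0.1105, 0.0187]
eef_rot: [0.001, 0.599, 0.801, 0.0]
wrist_force: [0.4, 0.1, 0.3]
opening: 0.524
25.95 [ 0.41026475 -0.11048001  0.0186768 ] -0.8299659951288308
t 26.0 tcp [ 0.4106 -0.1107  0.0191] tilt [ 0.002 -0.001 -1.   ]
shift cm tool [ 0.21 -0.08  1.6 ]
jaw now 16.4
turn about tool z: rad -0.002  then q6 -0.83
```

View pics/w16.png

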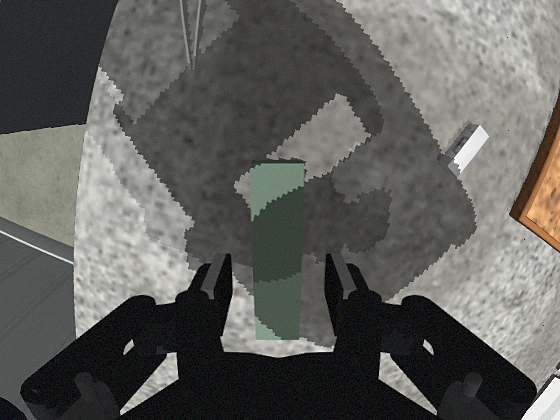

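```bash
python3 -m inch '[{"delta_pos":[0.15,-0.05,0.8],"rotation":[0,0,0]},{"delta_pos":[0,0,0.5],"rotation":[0,0,0]},{"delta_pos":[0,0,0.15],"rotation":[0,0,0]},{"delta_pos":[0,0,0],"rotation":[0,0,0]},{"delta_pos":[0,0,0],"rotation":[0,0,0]}]'
python3 -m inch '[{"delta_pos":[0,0,0],"rotation":[0,0,0]},{"delta_pos":[0,0,0],"rotation":[0,0,0]},{"delta_pos":[0,0,0],"rotation":[0,0,0]},{"delta_pos":[0,0,0],"rotation":[0,0,0]},{"delta_pos":[0,0,0],"rotation":[0,0,0]}]' 1.5
```

```text
time_s: 26.5
eef_pos: [0.4085, -0.1089, 0.0033]
eef_rot: [0.0, 0.599, 0.801, -0.0]
wrist_force: [0.1, 0.1, -0.6]
opening: 0.524
time_s: 27.0
eef_pos: [0.4087, -0.109, 0.0037]
eef_rot: [0.0, 0.599, 0.801, -0.0]
wrist_force: [-1.6, 1.2, 5.8]
opening: 0.269
```

```bash
python3 -m inch '[{"delta_pos":[0,0,-2],"rotation":[0,0,0]},{"delta_pos":[0,0,-4],"rotation":[0,0,0]},{"delta_pos":[0,0,-3],"rotation":[0,0,-0.142]},{"delta_pos":[0,0,0],"rotation":[0,0,-0.142]},{"delta_pos":[0,0,0],"rotation":[0,0,-0.142]},{"delta_pos":[0,0,0],"rotation":[0,0,-0.142]},{"delta_pos":[0,0,0],"rotation":[0,0,-0.142]},{"delta_pos":[0,0,0],"rotation":[0,0,-0.142]},{"delta_pos":[0,0,0],"rotation":[0,0,-0.142]},{"delta_pos":[0,0,0],"rotation":[0,0,-0.142]}]'
python3 -m inch '[{"delta_pos":[0,0,0],"rotation":[0,0,0]},{"delta_pos":[0,0,0],"rotation":[0,0,0]}]'
python3 w.py w17;python3 -c "
from h import *
go(.6289,.064,.1,81.6)"
```

```text
time_s: 28.0
eef_pos: [0.4084, -0.1087, 0.0932]
eef_rot: [-0.0, 0.072, 0.997, 0.0]
wrist_force: [-0.3, -0.8, -0.5]
opening: 0.272
time_s: 28.2
eef_pos: [0.4084, -0.1088, 0.0932]
eef_rot: [-0.0, 0.076, 0.997, 0.0]
wrist_force: [0.0, -0.4, -0.6]
opening: 0.269
28.2 [ 0.40839467 -0.10878812  0.09323073] -1.9605201225414115
t 28.25 tcp [ 0.4084 -0.1088  0.0933] tilt [-0.  0. -1.]
shift cm tool [-19.16  20.43  -0.67]
jaw now 81.3
turn about tool z: rad -0.006  then q6 -1.96
```

View pics/w17.png

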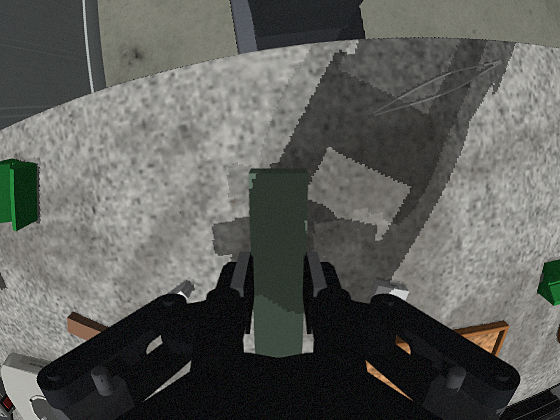

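```bash
python3 -m inch '[{"delta_pos":[-1.5,1.6,-0.5],"rotation":[0,0,0]},{"delta_pos":[-2.9,3.1,0],"rotation":[0,0,-0.006]},{"delta_pos":[-3.3,3.5,0],"rotation":[0,0,0]},{"delta_pos":[-3.3,3.5,0],"rotation":[0,0,0]},{"delta_pos":[-3.3,3.5,0],"rotation":[0,0,0]},{"delta_pos":[-2.9,3.1,0],"rotation":[0,0,0]},{"delta_pos":[-1.7,1.8,0],"rotation":[0,0,0]},{"delta_pos":[-0.3,0.3,0],"rotation":[0,0,0]},{"delta_pos":[0,0,0],"rotation":[0,0,0]},{"delta_pos":[0,0,0],"rotation":[0,0,0]}]'
python3 w.py w18;python3 -c "
from h import *
go(.6289,.064,.01,81.6)
c=camera('side');cv2.imwrite('pics/s18.png',cv2.resize(c['color'][200:340,180:400,::-1],None,fx=3.5,fy=3.5))"
```

```text
time_s: 29.25
eef_pos: [0.6269, 0.0648, 0.0978]
eef_rot: [-0.001, 0.072, 0.997, -0.0]
wrist_force: [0.3, 0.4, -0.6]
opening: 0.272
29.25 [0.62686428 0.06479064 0.09778084] -1.5109801368552955
t 29.3 tcp [0.6269 0.0646 0.098 ] tilt [-0.001 -0.    -1.   ]
shift cm tool [-0.22 -0.03  8.8 ]
jaw now 81.7
turn about tool z: rad 0.002  then q6 -1.51
```

View pics/w18.png

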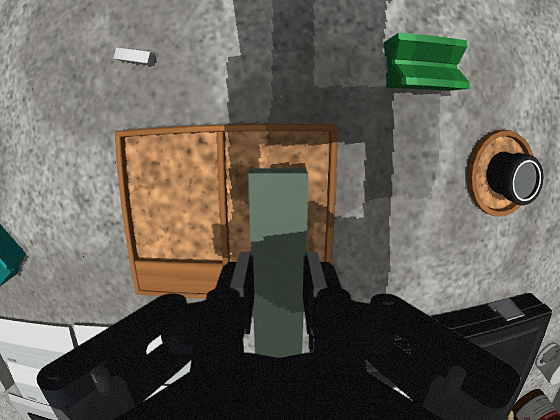

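View pics/s18.png

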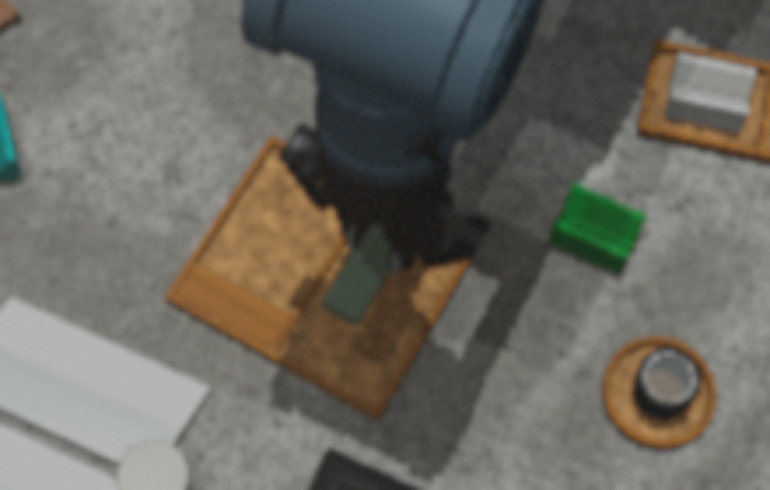

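```bash
python3 - <<'E'
from h import *
c,o,_=load('w18');w=cast(c,[(116.5,131.5),(338,127),(224,128)],.012,o);print(w,np.linalg.norm(w[0]-w[1]))
ct=np.array([.623,.0228]);x=np.array([.989,-.146]);y=np.array([.146,.989]);print(ct-.07*x-.0835*y,ct-.07*x+.0835*y,ct-.07*x)
d=w[1]-w[0];print(np.degrees(np.arctan2(d[1],d[0])))
E
```

```text
[[ 0.54322251 -0.04605684]
 [ 0.56803102  0.11640148]
 [ 0.55733185  0.03711757]] 0.16434161261370273
[ 0.541579  -0.0495615] [0.565961  0.1156015] [0.55377 0.03302]
81.31761221908543
```

```bash
python3 -m inch '[{"delta_pos":[-0.3,0,2],"rotation":[0,0,0]},{"delta_pos":[0,0,3],"rotation":[0,0,0]},{"delta_pos":[0,0,2],"rotation":[0,0,0]},{"delta_pos":[0,0,0.8],"rotation":[0,0,0]},{"delta_pos":[0,0,0.4],"rotation":[0,0,0]},{"delta_pos":[0,0,0],"rotation":[0,0,0]},{"delta_pos":[0,0,0],"rotation":[0,0,0]},{"delta_pos":[0,0,0],"rotation":[0,0,0]}]'
```

```text
time_s: 30.15
eef_pos: [0.6318, 0.0648, 0.0176]
eef_rot: [0.001, 0.072, 0.997, -0.0]
wrist_force: [-0.7, 0.4, -0.4]
opening: 0.273
```

```bash
python3 -m inch '[{"delta_pos":[0,0,0.4],"rotation":[0,0,0]},{"delta_pos":[0,0,0.3],"rotation":[0,0,0]},{"delta_pos":[0,0,0],"rotation":[0,0,0]},{"delta_pos":[0,0,0],"rotation":[0,0,0]}]'
python3 -m inch '[{"delta_pos":[0,0,0.15],"rotation":[0,0,0]},{"delta_pos":[0,0,0],"rotation":[0,0,0]},{"delta_pos":[0,0,0],"rotation":[0,0,0]}]'
```

```text
time_s: 30.55
eef_pos: [0.6307, 0.065, 0.009]
eef_rot: [-0.0, 0.072, 0.997, 0.0]
wrist_force: [0.5, -0.1, -1.1]
opening: 0.273
time_s: 30.85
eef_pos: [0.6309, 0.065, 0.0078]
eef_rot: [0.0, 0.072, 0.997, -0.0]
wrist_force: [-0.7, 0.3, -0.5]
opening: 0.27
```

```bash
python3 -m inch '[{"delta_pos":[0,0,0.1],"rotation":[0,0,0]},{"delta_pos":[0,0,0],"rotation":[0,0,0]},{"delta_pos":[0,0,0],"rotation":[0,0,0]}]'
```

```text
time_s: 31.15
eef_pos: [0.6309, 0.0649, 0.0078]
eef_rot: [-0.0, 0.071, 0.997, -0.0]
wrist_force: [-3.4, -0.2, 7.1]
opening: 0.272
```

Contact with the tray floor. Opening to 38 mm and lifting.

```bash
python3 -m inch '[{"delta_pos":[0,0,0],"rotation":[0,0,0]},{"delta_pos":[0,0,0],"rotation":[0,0,0]},{"delta_pos":[0,0,0],"rotation":[0,0,0]},{"delta_pos":[0,0,-2],"rotation":[0,0,0]},{"delta_pos":[0,0,-4],"rotation":[0,0,0]},{"delta_pos":[0,0,-5],"rotation":[0,0,0]},{"delta_pos":[0,0,-3],"rotation":[0,0,0]},{"delta_pos":[0,0,0],"rotation":[0,0,0]},{"delta_pos":[0,0,0],"rotation":[0,0,0]}]' 3.8
python3 w.py w19;python3 -c "
from h import *
go(.511,-.2985,.13,-27)"
```

```text
time_s: 32.05
eef_pos: [0.6313, 0.0649, 0.1476]
eef_rot: [0.001, 0.072, 0.997, -0.0]
wrist_force: [0.0, -0.2, -1.8]
opening: 0.448
32.05 [0.63128561 0.06493772 0.14755487] -1.5117843204689223
t 32.1 tcp [0.6303 0.065  0.146 ] tilt [-0.001  0.    -1.   ]
shift cm tool [  6.61 -37.68   1.61]
jaw now 81.8
turn about tool z: rad -1.243  then q6 -1.51
```

View pics/w19.png

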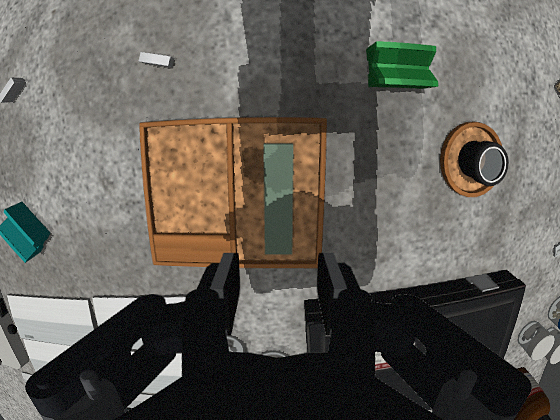

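The long stone lies flat in the longer bay, at px (279,198). Before reaching for the short stone I'll check clearance to the microscope eyepieces.

```bash
python3 - <<'E'
from h import *
def ray(c,uv):
    d=np.append((np.array(uv)-[c['cx'],c['cy']])/f_of(c),1);d=quat(c['orientation']).as_matrix()@d;return np.array(c['eye']),d/np.linalg.norm(d)
t,s=camera('top'),camera('side')
for a,b in [((456,156),(95,143)),((484,160),(76,131)),((427,124),(100,198))]:
    e1,d1=ray(t,a);e2,d2=ray(s,b);k=np.linalg.lstsq(np.c_[d1,-d2],e2-e1,rcond=None)[0];p,q=e1+k[0]*d1,e2+k[1]*d2;print((p+q)/2,np.linalg.norm(p-q))
E
```

```text
[ 0.56767396 -0.40450273  0.25705454] 0.0023757049244406934
[ 0.55884118 -0.45788052  0.26274458] 0.0027900057035049578
[ 0.65416038 -0.36579469  0.18581094] 0.0012938596775458164
```

```bash
python3 -m inch '[{"delta_pos":[0.4,-2.2,0],"rotation":[0,0,0]},{"delta_pos":[0.7,-4.2,0],"rotation":[0,0,0]},{"delta_pos":[0.8,-4.5,0],"rotation":[0,0,0]},{"delta_pos":[0.8,-4.5,0],"rotation":[0,0,0]},{"delta_pos":[0.8,-4.5,0],"rotation":[0,0,0]},{"delta_pos":[0.8,-4.5,0],"rotation":[0,0,0]},{"delta_pos":[0,0,0],"rotation":[0,0,0.146]},{"delta_pos":[0,0,0],"rotation":[0,0,0.146]},{"delta_pos":[0,0,0],"rotation":[0,0,0.146]},{"delta_pos":[0,0,0],"rotation":[0,0,0.146]}]'
python3 -m inch '[{"delta_pos":[0,0,0],"rotation":[0,0,0.146]},{"delta_pos":[0,0,0],"rotation":[0,0,0.146]},{"delta_pos":[0,0,0],"rotation":[0,0,0.146]},{"delta_pos":[0,0,0],"rotation":[0,0,0.146]},{"delta_pos":[0,0,0],"rotation":[0,0,0.146]},{"delta_pos":[0,0,0],"rotation":[0,0,0.146]},{"delta_pos":[0,0,0],"rotation":[0,0,0.146]},{"delta_pos":[0,0,0],"rotation":[0,0,0.146]},{"delta_pos":[0,0,0],"rotation":[0,0,0.146]},{"delta_pos":[0,0,0],"rotation":[0,0,0]}]'
python3 w.py w20;python3 -c "
from h import *
go(.511,-.2985,.13,-27)
for n in('top','side'):
  c=camera(n);cv2.imwrite(f'pics/{n}20.png',c['color'][:,:,::-1])"
```

```text
time_s: 33.2
eef_pos: [0.5524, -0.1702, 0.1449]
eef_rot: [-0.002, 0.359, 0.933, 0.0]
wrist_force: [-0.5, -0.8, -1.0]
opening: 0.444
time_s: 34.2
eef_pos: [0.5526, -0.17, 0.1451]
eef_rot: [-0.001, 0.853, 0.522, -0.001]
wrist_force: [1.0, 0.4, -0.8]
opening: 0.444
34.2 [ 0.55257971 -0.16995229  0.14506086] -0.031856311899239334
t 34.25 tcp [ 0.5527 -0.17    0.1453] tilt [-0.002  0.001 -1.   ]
shift cm tool [-13.35   2.07   1.52]
jaw now -26.8
turn about tool z: rad 0.004  then q6 -0.04
```

View pics/w20.png

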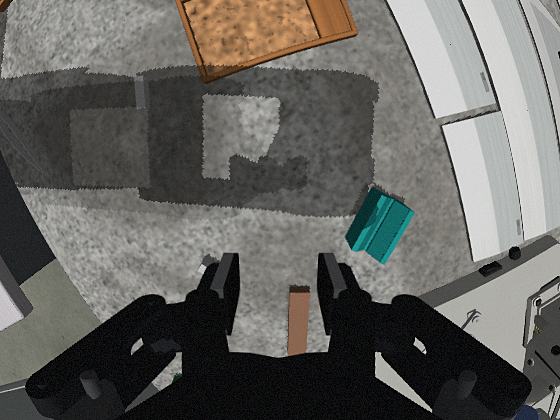

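View pics/top20.png

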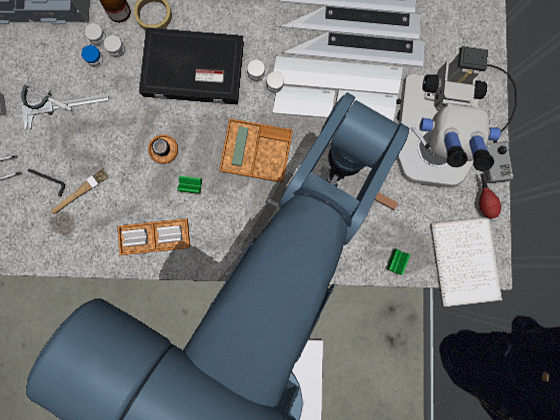

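View pics/side20.png

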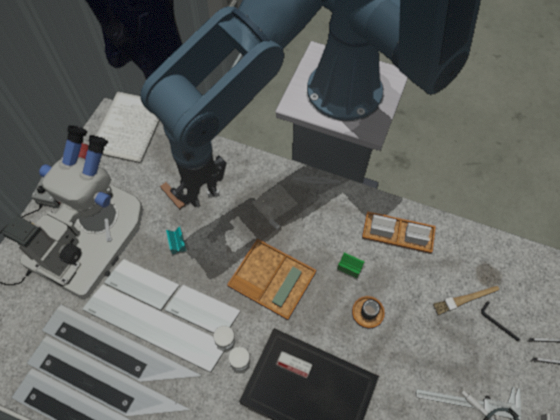

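The wrist fork is wide and the short stone lies near the microscope eyepieces. I'll measure the clearance before reaching.

```bash
python3 - <<'E'
import cv2,numpy as np
a=cv2.imread('pics/top20.png')[80:240,270:500];b=cv2.imread('pics/side20.png')[40:220,20:290]
cv2.imwrite('pics/z20a.png',cv2.resize(a,None,fx=3.4,fy=3.4,interpolation=cv2.INTER_CUBIC));cv2.imwrite('pics/z20b.png',cv2.resize(b,None,fx=2.9,fy=2.9,interpolation=cv2.INTER_CUBIC))
E
```

```text
(no output)
```

View pics/z20a.png

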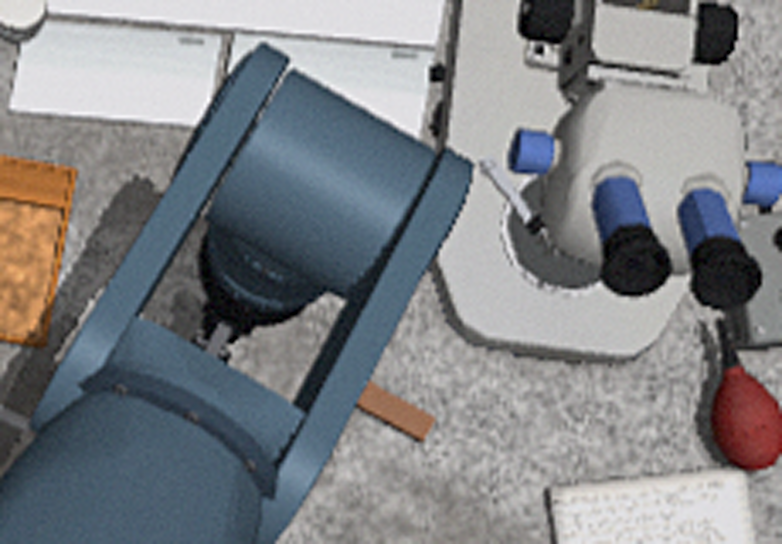

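View pics/z20b.png

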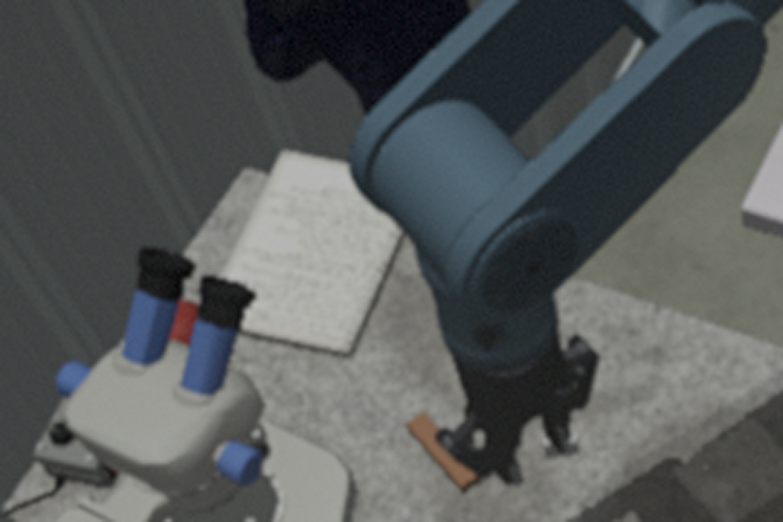

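```bash
python3 - <<'E'
from h import *
def ray(c,uv):
    d=np.append((np.array(uv)-[c['cx'],c['cy']])/f_of(c),1);d=quat(c['orientation']).as_matrix()@d;return np.array(c['eye']),d/np.linalg.norm(d)
t,s=camera('top'),camera('side')
a,b=(333,117.6),(204.5,130)
e1,d1=ray(t,a);e2,d2=ray(s,b);k=np.linalg.lstsq(np.c_[d1,-d2],e2-e1,rcond=None)[0];p,q=e1+k[0]*d1,e2+k[1]*d2;z=((p+q)/2)[2];print((p+q)/2,np.linalg.norm(p-q))
P=lambda c,r:[round(float(v),3) for v in cast(t,c,z)[0]]
cr=lambda x,y:(270+x/3.4,80+y/3.4)
for n,x,y in [('L',215,128),('R',425,240),('mid',320,184),('tipR',470,170),('tipL',265,45),('cyl far',285,70),('cyl near',205,215)]:print(n,P(cr(x,y),z))
o=get_obs();print(o['q'],o['eef_pos'],o['time_s'])
E
```

```text
[ 0.57869689 -0.11839297  0.46069426] 0.006587980223392403
L [0.58, -0.122]
R [0.527, -0.226]
mid [0.553, -0.174]
tipR [0.563, -0.248]
tipL [0.623, -0.146]
cyl far [0.611, -0.156]
cyl near [0.536, -0.118]
[-5.03542078e-01  2.78542247e-01  1.67055465e+00 -2.41276566e-05
  1.19330330e+00 -3.53765231e-02] [ 0.55326089 -0.17031199  0.14632976] 34.45
```

The wrist axis sits 0.315 m above the TCP, and its front edge will stay about 5 cm short of the eyepieces, so the reach is clear.

```bash
python3 -m inch '[{"delta_pos":[-2,0.3,0],"rotation":[0,0,0]},{"delta_pos":[-3,0.45,0],"rotation":[0,0,0]},{"delta_pos":[-3,0.5,0.5],"rotation":[0,0,0]},{"delta_pos":[-3,0.45,0.5],"rotation":[0,0,0]},{"delta_pos":[-2.3,0.35,0.5],"rotation":[0,0,0]},{"delta_pos":[0,0,0],"rotation":[0,0,0]},{"delta_pos":[0,0,0],"rotation":[0,0,0]}]'
python3 w.py w21;python3 -c "
from st import *
p=stone('w21',0,15,60,.012,(230,330,100,290));go(p[0],p[1],.003,-27)"
```

```text
time_s: 35.15
eef_pos: [0.5112, -0.2983, 0.1316]
eef_rot: [-0.0, 0.852, 0.523, 0.0]
wrist_force: [0.0, -0.3, 0.2]
opening: 0.445
35.15 [ 0.51122456 -0.29830541  0.13155508] -0.25824008988585045
px box [265 155] [289 253]
[ 0.5094 -0.2988] [0.0859 0.0198] axis 62.4
t 35.2 tcp [ 0.5115 -0.2978  0.1317] tilt [-0.     0.001 -1.   ]
shift cm tool [-0.19 -0.13 12.87]
jaw now -26.9
turn about tool z: rad 0.001  then q6 -0.26
```

View pics/w21.png

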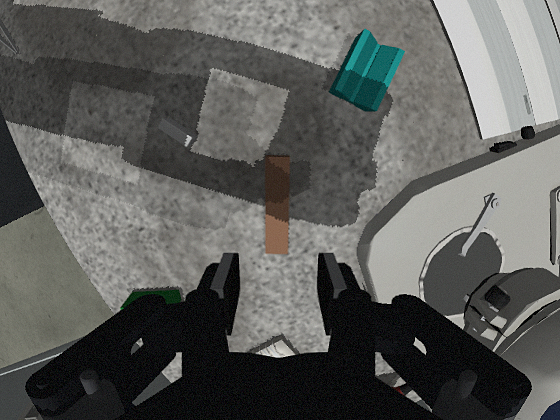

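```bash
python3 -m inch '[{"delta_pos":[-0.19,-0.13,1],"rotation":[0,0,0.012]},{"delta_pos":[0,0,3],"rotation":[0,0,0]},{"delta_pos":[0,0,4],"rotation":[0,0,0]},{"delta_pos":[0,0,2.5],"rotation":[0,0,0]},{"delta_pos":[0,0,0.8],"rotation":[0,0,0]},{"delta_pos":[0,0,0],"rotation":[0,0,0]},{"delta_pos":[0,0,0],"rotation":[0,0,0]}]' 4.0
python3 w.py w22;python3 -c "
from h import *
go(.5094,-.2988,.003,-27.6)"
```

```text
time_s: 35.9
eef_pos: [0.5104, -0.2997, 0.02]
eef_rot: [0.001, 0.855, 0.518, 0.0]
wrist_force: [-0.4, -1.0, 0.0]
opening: 0.465
35.9 [ 0.51040696 -0.29965564  0.01999946] -0.24946812389290265
t 35.95 tcp [ 0.5107 -0.3     0.0205] tilt [ 0.002 -0.002 -1.   ]
shift cm tool [ 0.05 -0.18  1.75]
jaw now -27.6
turn about tool z: rad -0.0  then q6 -0.25
```

View pics/w22.png

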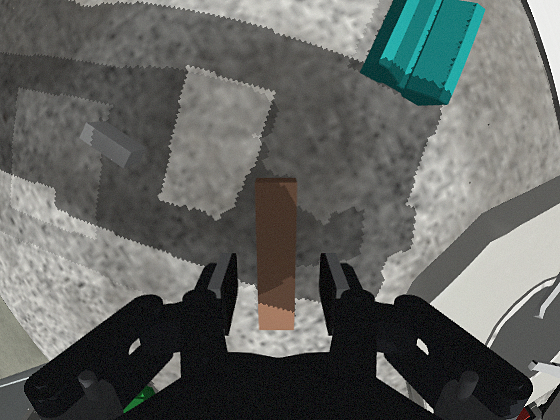

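```bash
python3 -m inch '[{"delta_pos":[0,-0.1,0.8],"rotation":[0,0,0]},{"delta_pos":[0,0,0.5],"rotation":[0,0,0]},{"delta_pos":[0,0,0.15],"rotation":[0,0,0]},{"delta_pos":[0,0,0],"rotation":[0,0,0]},{"delta_pos":[0,0,0],"rotation":[0,0,0]}]'
python3 -m inch '[{"delta_pos":[0,0,0.1],"rotation":[0,0,0]},{"delta_pos":[0,0,0],"rotation":[0,0,0]},{"delta_pos":[0,0,0],"rotation":[0,0,0]},{"delta_pos":[0,0,0],"rotation":[0,0,0]},{"delta_pos":[0,0,0],"rotation":[0,0,0]},{"delta_pos":[0,0,0],"rotation":[0,0,0]}]' 1.0
python3 -m inch '[{"delta_pos":[0,0,-2],"rotation":[0,0,0]},{"delta_pos":[0,0,-4],"rotation":[0,0,0]},{"delta_pos":[0,0,-3],"rotation":[0,0,0]},{"delta_pos":[0,0,0],"rotation":[0,0,0]},{"delta_pos":[0,0,0],"rotation":[0,0,0]}]'
python3 w.py w23;python3 -c "
from h import *
go(.605,-.0135,.1,81.5)"
```

```text
time_s: 36.45
eef_pos: [0.5086, -0.299, 0.0043]
eef_rot: [0.0, 0.856, 0.518, -0.0]
wrist_force: [0.0, -1.1, 0.3]
opening: 0.466
time_s: 37.05
eef_pos: [0.5088, -0.2992, 0.0036]
eef_rot: [0.0, 0.856, 0.518, 0.0]
wrist_force: [0.3, -0.3, 3.9]
opening: 0.212
time_s: 37.55
eef_pos: [0.5085, -0.2988, 0.0933]
eef_rot: [0.0, 0.856, 0.518, 0.0]
wrist_force: [-0.8, -0.3, -1.8]
opening: 0.211
37.55 [ 0.50851726 -0.29883048  0.09331663] -0.24997364621943527
t 37.6 tcp [ 0.5078 -0.2982  0.0921] tilt [-0.001  0.001 -1.   ]
shift cm tool [29.73 -4.6  -0.77]
jaw now -27.6
turn about tool z: rad 1.237  then q6 -0.25
```

View pics/w23.png

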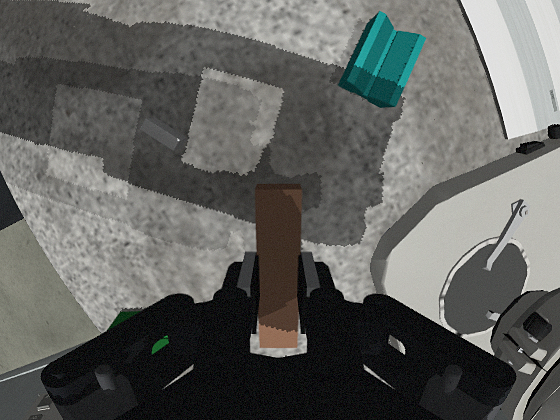

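```bash
python3 -m inch '[{"delta_pos":[2,-0.3,-0.5],"rotation":[0,0,0]},{"delta_pos":[4,-0.6,0],"rotation":[0,0,0]},{"delta_pos":[4.5,-0.7,0],"rotation":[0,0,0]},{"delta_pos":[4.5,-0.7,0],"rotation":[0,0,0]},{"delta_pos":[4.5,-0.7,0],"rotation":[0,0,0]},{"delta_pos":[4.5,-0.7,0],"rotation":[0,0,0]},{"delta_pos":[3.7,-0.6,0],"rotation":[0,0,0]},{"delta_pos":[2,-0.3,0],"rotation":[0,0,0]},{"delta_pos":[0,0,0],"rotation":[0,0,0.137]},{"delta_pos":[0,0,0],"rotation":[0,0,0.137]}]'
python3 -m inch '[{"delta_pos":[0,0,0],"rotation":[0,0,0.137]},{"delta_pos":[0,0,0],"rotation":[0,0,0.137]},{"delta_pos":[0,0,0],"rotation":[0,0,0.137]},{"delta_pos":[0,0,0],"rotation":[0,0,0.137]},{"delta_pos":[0,0,0],"rotation":[0,0,0.138]},{"delta_pos":[0,0,0],"rotation":[0,0,0.138]},{"delta_pos":[0,0,0],"rotation":[0,0,0.138]},{"delta_pos":[0,0,0],"rotation":[0,0,0]},{"delta_pos":[0,0,0],"rotation":[0,0,0]}]'
python3 w.py w24;python3 -c "
from h import *
go(.605,-.0135,.01,81.5)"
```

```text
time_s: 38.6
eef_pos: [0.604, -0.0129, 0.0955]
eef_rot: [-0.001, 0.919, 0.394, -0.002]
wrist_force: [-1.3, -0.1, -0.2]
opening: 0.209
time_s: 39.5
eef_pos: [0.6045, -0.0142, 0.0966]
eef_rot: [-0.0, 0.997, -0.072, -0.001]
wrist_force: [-0.6, 0.2, -0.7]
opening: 0.21
39.5 [ 0.60448429 -0.0142276   0.09657309] 1.4951573765592885
t 39.55 tcp [ 0.6047 -0.0143  0.097 ] tilt [-0.002  0.001 -1.   ]
shift cm tool [ 0.04 -0.08  8.7 ]
jaw now -98.3
turn about tool z: rad 0.004  then q6 1.5
```

View pics/w24.png

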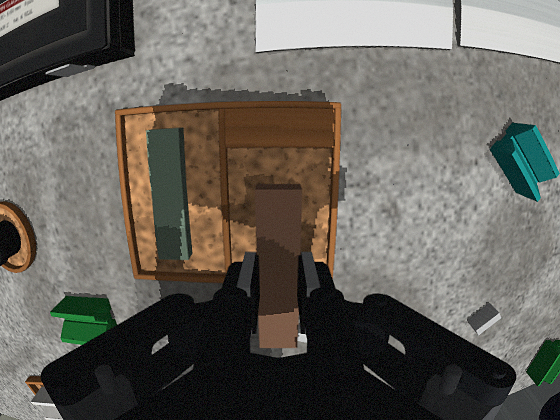

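```bash
python3 - <<'E'
from h import *
c,o,_=load('w24');w=cast(c,[(279,148),(229,190),(329,190),(115.5,109),(341,103)],.012,o)
x=np.array([.989,-.146]);y=np.array([.146,.989]);ct=np.array([.6048,-.0135])
for p in w:print(p,'rel bay x,y mm',np.round(np.array([(p-ct)@x,(p-ct)@y])*1000,1))
E
```

```text
[ 0.65378025 -0.0215165 ] rel bay x,y mm [49.6 -0.8]
[0.62924503 0.01843156] rel bay x,y mm [19.5 35.1]
[ 0.61890951 -0.05291682] rel bay x,y mm [ 19.7 -36.9]
[0.70459407 0.09443545] rel bay x,y mm [ 82.9 121.3]
[ 0.6796564  -0.06871673] rel bay x,y mm [ 82.1 -43.7]
```

```bash
python3 -m inch '[{"delta_pos":[0,0,2],"rotation":[0,0,0.004]},{"delta_pos":[0,0,3],"rotation":[0,0,0]},{"delta_pos":[0,0,2],"rotation":[0,0,0]},{"delta_pos":[0,0,0.8],"rotation":[0,0,0]},{"delta_pos":[0,0,0.4],"rotation":[0,0,0]},{"delta_pos":[0,0,0],"rotation":[0,0,0]},{"delta_pos":[0,0,0],"rotation":[0,0,0]},{"delta_pos":[0,0,0],"rotation":[0,0,0]}]'
python3 -m inch '[{"delta_pos":[0,0,0.3],"rotation":[0,0,0]},{"delta_pos":[0,0,0.2],"rotation":[0,0,0]},{"delta_pos":[0,0,0],"rotation":[0,0,0]},{"delta_pos":[0,0,0],"rotation":[0,0,0]}]'
```

```text
time_s: 40.35
eef_pos: [0.6066, -0.0146, 0.0176]
eef_rot: [0.0, 0.997, -0.076, 0.001]
wrist_force: [-0.6, -0.5, 0.0]
opening: 0.212
time_s: 40.75
eef_pos: [0.6055, -0.0144, 0.0112]
eef_rot: [-0.0, 0.997, -0.076, -0.0]
wrist_force: [0.1, 0.8, -0.8]
opening: 0.211
```

```bash
python3 -m inch '[{"delta_pos":[0,0,0.2],"rotation":[0,0,0]},{"delta_pos":[0,0,0.15],"rotation":[0,0,0]},{"delta_pos":[0,0,0],"rotation":[0,0,0]},{"delta_pos":[0,0,0],"rotation":[0,0,0]}]'
python3 -m inch '[{"delta_pos":[0,0,0.1],"rotation":[0,0,0]},{"delta_pos":[0,0,0],"rotation":[0,0,0]},{"delta_pos":[0,0,0],"rotation":[0,0,0]}]'
```

```text
time_s: 41.15
eef_pos: [0.6055, -0.0144, 0.0077]
eef_rot: [-0.0, 0.997, -0.076, -0.0]
wrist_force: [-0.1, 0.7, -1.1]
opening: 0.21
time_s: 41.45
eef_pos: [0.6056, -0.0144, 0.0076]
eef_rot: [0.0, 0.997, -0.076, -0.0]
wrist_force: [-3.3, -0.6, 6.7]
opening: 0.213
```

```bash
python3 -m inch '[{"delta_pos":[0,0,0],"rotation":[0,0,0]},{"delta_pos":[0,0,0],"rotation":[0,0,0]},{"delta_pos":[0,0,0],"rotation":[0,0,0]},{"delta_pos":[0,0,-2],"rotation":[0,0,0]},{"delta_pos":[0,0,-4],"rotation":[0,0,0]},{"delta_pos":[0,0,-5],"rotation":[0,0,0]},{"delta_pos":[0,0,-4],"rotation":[0,0,0]},{"delta_pos":[0,0,0],"rotation":[0,0,0]},{"delta_pos":[0,0,0],"rotation":[0,0,0]}]' 3.3
python3 w.py w25;python3 -c "
from h import *
c=camera('side');cv2.imwrite('pics/s25.png',cv2.resize(c['color'][190:350,200:460,::-1],None,fx=3,fy=3))"
```

```text
time_s: 42.35
eef_pos: [0.6064, -0.0146, 0.158]
eef_rot: [0.0, 0.997, -0.076, 0.001]
wrist_force: [0.3, 0.5, -0.3]
opening: 0.388
42.35 [ 0.60635434 -0.01458534  0.15802985] 1.5028398648514785
```

View pics/w25.png

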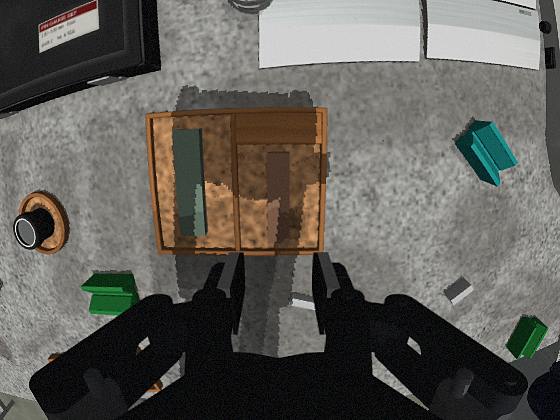

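View pics/s25.png

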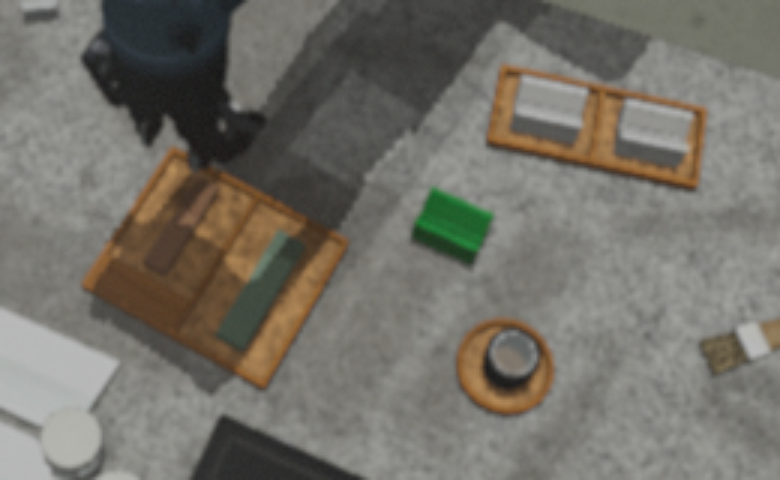

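All five things lie flat in their places: in the side crop the blocks are at (550,110) and (655,130), the loupe at (512,355), the long stone at (260,290) and the short stone at (185,230). The gripper is clear, so I'm handing in.

```bash
python3 -c "
from bench import hand_in;print(hand_in())"
```

```text
the job is handed in; nothing more can be done
None
```

The five things are sorted into their trays and the job is handed in at about 42 s of the 99 s allowed. I worked in the order asked:
1. The two steel V blocks, one in each bay of the slim tray.
2. The loupe in the round dish.
3. The long stone in the longer bay of the broad tray, then the short stone in its shorter bay.

The last wrist and side pictures show all five lying flat and upright, with the gripper about 15 cm above them. The highest wrist force I read was about 15 N, but I only sampled it at the end of each move, so higher peaks in between would not show. I left the green and turquoise look-alikes alone.

The cameras disagreed with each other by about 2–4 mm on positions. I aimed between the readings, and the clearance in every bay was larger than that.

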